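# Hang a slide staining rack by its bail on the dipping stand

## Task

The wire bail of the slide staining rack is folded down flat. Swing it upright while the rack stays standing level on the bench, then carry the rack by its bail to the dipping stand and press the bail's cross bar gently down into both hooks, past the sprung latches, until it is fully home and both have snapped shut above it. The hooks' carriage is sprung, so ease off until it carries just the rack before letting go without a jolt; leave the rack hanging still and level and the other things on the bench alone.

Things in the scene. Friction and masses are not known exactly. Their poses are not given: they have to be found in the camera images.
- rack: Stainless slide staining rack full of glass slides, loose, 0.33 to 0.65 kg: 86 mm (its x) by 123 mm (its y) by 40 mm high. Origin at the centre of its underside, z up. The bail turns on two pins at the rack's ends; their common axis is parallel to the rack's y, over the rack's centre, 36 mm above the underside. Carried by the bail, the rack hangs level by itself.
- bail_grip (a point): Middle of the bail's straight cross bar, on its axis: round steel tube, 8 mm diameter, 132 mm long along this frame's y (parallel to the rack's y). At each end a 5 mm thick, 90 mm long leg joins it to the pin on the rack; x points from the bar along the legs to the pins. Folded, it lies on the rack's -x side, its axis 36 mm above the bench, 42 mm of free space between it and the rack's side wall.
- bail (a joint): Angle of the bail to the rack (rad): 0 folded flat on the rack's -x side (as it starts), pi/2 upright (cross bar 126 mm above the rack's underside), pi folded flat on the other side. It swings easily and does not stay half-way up by itself.
- stand: White dipping stand, fixed: base plate 300 by 190 mm with a steel dish 108 by 158 mm (rim 60 mm above the bench) and a column behind it, its front 150 mm from the origin on the +x side, 70 mm wide, top 274 mm high. Origin on the bench under the middle of the hooks (the dish's centre); axes parallel to the hanger's.
- hanger: Sprung carriage on the column, with two equal steel hooks side by side. Origin: where the centre of the bail's cross bar lies when fully home, midway between the hooks, 235 mm above the bench when unloaded. y along the seated bar; the hook noses point to -x, to the open bench. The carriage slides vertically on a soft spring: it sinks some mm under the rack's weight, more while pressed (30 mm at most), and springs back.
- hook_l (a point): Seat of the hook at hanger y = +36 mm (the other hook is its twin at y = -36 mm): where the bar's axis lies when home. Bent from 6 mm round rod, open from above. Throat: nose's inner face at x = -6.5 mm, open latch at +12 mm. Nose tip flared outward, reaching 27 mm above this point at x = -16 mm. The lug that carries the latch reaches 32 mm above it at x = +19 mm. Same axes as the hanger.
- latch_l (a joint): Latch of the hook at hanger y = +36 mm (rad): 0 shut, 0.9 wide open. A sprung wire 23 mm long, hinged 14 mm behind (+x) and 28 mm above the seat, sloping down across the throat to the inside of the nose. A bar pressed down from above swings it down and back; it snaps shut over the bar once the bar is nearly down, and lifting the bar cannot open it.
- latch_r (a joint): The same latch on the hook at y = -36 mm. Both latches together resist the bar with roughly 9 to 15 N, more than the weight of the rack, so a rack merely laid on them does not go home.
- slide_box: Bystander: shut orange slide storage box, 98 by 170 by 35 mm, origin at the centre of its underside.
- stain_jar: Bystander: glass staining jar with white cap, 58 mm diameter, 100 mm high, origin at the centre of its underside.
- stain_bottle: Bystander: amber glass bottle, 52 mm diameter, 105 mm high, origin at the centre of its underside.
Not all that is in view belongs to the job. Of the things that look like the rack, take the one that is farthest to the robot's left at the start.

How it is judged:
On the way, in this order (a step that is already met when the one before it is completed fails the run):
1. the bail stands upright (within 0.2 rad) while the rack still stands level on the bench (value of joint bail between 1.37 and 1.77 rad and height (world z) of rack below 0.006 m and angle between rack's own z axis and vertical below 0.09 rad), for 0.2 s.
2. the cross bar is fully home in both hooks, with both latches shut above it (z of bail_grip in the frame of hanger between -0.004 and 0.004 m and x of bail_grip in the frame of hanger between -0.006 and 0.01 m and value of joint each of latch_l, latch_r below 0.12 rad), for 0.2 s.
At the end, for the whole second after the job is handed in: The bail's cross bar lies fully home in both hooks (centre within 4 mm of the seat height and between nose and lug, within 22 mm of the middle, parallel within 0.15 rad), both latches are shut above it (under 0.12 rad), and the rack hangs level within 0.15 rad and still (under 0.05 m/s), released (all of step 2 and y of bail_grip in the frame of hanger between -0.022 and 0.022 m and angle between the y axis of bail_grip and the y axis of hanger, either way round below 0.15 rad and angle between rack's own z axis and vertical below 0.15 rad and linear speed of rack below 0.05 m/s); the robot touches nothing.
It fails at once if the hooks, latches or their carriage are pressed with more than 22 N (contact force between hanger and anything else above 22 N).
It fails at once if the rack is let go with a jolt: the sprung carriage jumps up or drops faster than 0.04 m/s as the fingers let the bail go (contact force between the fingers and rack below 0.5 N and distance between bail_grip and hanger below 0.03 m and linear speed of hanger above 0.04 m/s).
It fails at once if the rack is tipped by more than 0.4 rad, so that slides fall out (angle between rack's own z axis and vertical above 0.4 rad).
It fails at once if the rack is dragged or lifted by more than 30 mm before its bail is raised (distance of rack from where it was at the start of the episode above 0.03 m and value of joint bail below 1.1 rad).
It fails at once if another thing on the bench is moved by more than 20 mm (distance of any of slide_box, stain_jar, stain_bottle from where it was at the start of the episode above 0.02 m).
It also fails if it takes over 67 s, if anything falls off the work surface, if the arm or the gripper's body presses on something with over 40 N, if the wrist force passes 120 N, or if a joint passes its speed limit or range.

## Robot

A 7-joint arm with a two-finger parallel gripper is mounted at the origin on the work surface. World frame = base frame: x ahead of the robot, y to its left, z up, the work surface at z = 0. Lengths are in m, angles in rad, forces in N, time in s.
With the tool pointing down it reaches from about 0.4 to 0.85 m from the base axis. Payload 10.4 kg.
Tool frame: the origin (TCP) lies between the finger pads; the fingertips stand 8 mm ahead of it and the grasp point (between the pads) lies 11 mm behind it; z points along the fingers, x is the direction in which the jaws open and shut, and the axes are right-handed (so a half turn about z gives the same grasp; the last joint's range is limited). The gripper opens to 87 mm and grips with 3 to 60 N. Pads are 19 mm wide; open, the fingers measure 117 mm over their backs; the gripper's body (75 mm by 190 mm) begins 51 mm behind the grasp point.
Start: joints at [-0.023, 0.332, -0.065, 1.46, 0.022, 1.35, -0.088], TCP at [0.625, 0, 0.231] pointing down, gripper open.
Joint ranges: [-2.6, 2.6], [-0.5, 2.12], [-1.47, 1.34], [0.16, 2.42], [-1.27, 4.41], [0.06, 2.06], [-2.6, 2.6]. Speed limits (rad/s): [2.22, 2.22, 2.79, 2.79, 3.14, 3.14, 3.14].

## Interface

Orientations are given as a unit quaternion [x, y, z, w].
In Python, from bench import r, viewer gives the robot as it stands.
- The arm moves only by the tool apply_moves, never from a script. Its argument "increments" is a list of rows, each an object with "grip": the closure in counts, from 0 (fully open) to 255 (shut); "xyz": the shift along the tool's x, y, z in mm, a list of three; "rotation": the turn, a rotation vector about the tool's x, y, z in degrees, a list of three. A call has 1 to 5 rows; each row is the pose to reach, as a shift and turn from the pose measured when the call began, along the tool's axes at that moment; what a row does not reach only later rows make up. A row lasts 1/8 s, in which the tool goes at most 62.5 mm and 10.7 degrees, less where a joint would pass 70% of its speed; a pose out of reach is approached as far as the arm can. A call with a gripper value outside its range is refused whole. The fingers move at their own pace and stop on an object; "squeeze" is the grip in N (left out, the last holds). Time passes only in rows, so rows that repeat a pose let the fingers close. It gives the time, the measured TCP pose, the force and the opening at its end, in the units of the state.
- r.read_state(): the state, without advancing time (a new reading comes with each control period).
- viewer.camera(name): name is "scene" or "side" or "wrist"; returns a dict with "img" (480x640x3 uint8, blue, green, red), "range_z" (480x640 float32, m along the optical axis (not along the pixel's ray), 0 where there is no reading), "vertical_fov" (degrees; the focal length in pixels is half the picture's height over the tangent of half this angle, whatever the lens; pixels are square), "cx", "cy" (the principal point, pixels), "D" ([k1, k2, p1, p2, k3] as OpenCV has them; the pictures are not rectified), "rvec" (rotation vector, rad) and "tvec" (3), from world to camera coordinates, as OpenCV has them. Camera axes: x right, y down, z forward; pixel columns grow to the right and rows downward; lengths in m; the calibration is good to about 2 mm. A picture is of the moment at which its call begins.
- r.close_job(): hands the job in, once; it reports no verdict.
The state is a dict: "time": time; "joint_positions": joint angles; "joint_vel": joint speeds; "joint_torque": joint torques, N m; "ee_pos": TCP position; "eef_rot": TCP orientation; "ft_force": force on the tool from outside, world axes, zero at the start; "torque": the same for the moment, N m; "width": finger opening in m.
Only numpy, scipy, OpenCV 4.12 (cv2) and the standard library are available. Lean on these libraries where they do the work, as an engineer would, in place of code of your own. Each camera call takes 0.05 s, during which the arm holds its last target.

## Working session

There is one attempt and no reset: what is moved stays moved. The work goes in short steps, Python scripts to look and compute and a tool call to move; the robot and the scene stay as the last step left them, time stands still between calls to the robot, and variables do not carry over. Pictures are saved under pics/ and viewed, and the job is handed in when it is done.

Besides the shell and the picture viewer there is one more tool, called by a JSON object that holds its "method" and its "body". apply_moves: Moves the arm, as the interface text tells. Its arguments: {"type":"object","properties":{"increments":{"type":"array","items":{"type":"object","properties":{"grip":{"type":"number"},"xyz":{"type":"array","items":{"type":"number"}},"rotation":{"type":"array","items":{"type":"number"}}}}},"squeeze":{"type":"number"}},"required":["increments"]}

```bash
mkdir -p pics; ls; cat > h.py <<'E'
import numpy as np, cv2
from bench import r, viewer
from scipy.spatial.transform import Rotation as R
def cam(n):
    c=viewer.camera(n); f=240/np.tan(np.radians(c["vertical_fov"])/2)
    c["K"]=np.array([[f,0,c["cx"]],[0,f,c["cy"]],[0,0,1]]); c["D"]=np.array(c["D"],float)
    c["R"]=cv2.Rodrigues(np.array(c["rvec"],float))[0]; c["t"]=np.array(c["tvec"],float).ravel(); return c
def rays(c,uv):
    p=cv2.undistortPoints(np.array(uv,float).reshape(-1,1,2),c["K"],c["D"]).reshape(-1,2)
    d=np.c_[p,np.ones(len(p))]; return -c["R"].T@c["t"], d@c["R"], d
def onplane(c,uv,z):
    o,d,_=rays(c,uv); s=(z-o[2])/d[:,2]; return o+d*s[:,None]
def cloud(c):
    v,u=np.mgrid[0:480,0:640]; o,d,_=rays(c,np.c_[u.ravel(),v.ravel()])
    return (o+d*c["range_z"].reshape(-1,1)).reshape(480,640,3)
def proj(c,P): return cv2.projectPoints(np.array(P,float).reshape(-1,3),c["R"],c["t"],c["K"],c["D"])[0].reshape(-1,2)
E
python3 - <<'E'
from h import *
print(r.read_state())
for n in("scene","side","wrist"):
    c=cam(n); cv2.imwrite(f"pics/{n}0.png",c["img"]); print(n,c["vertical_fov"],c["D"],-c["R"].T@c["t"],c["R"][2])
E
```

```text
pics
{'time': 0.0, 'joint_positions': array([-0.02261458,  0.33284088, -0.06467284,  1.46094214,  0.0216274 ,
        1.3498936 , -0.08848963]), 'joint_vel': array([ 0.00129565, -0.00134255,  0.00162978,  0.00218582, -0.00228334,
        0.00033953,  0.00042061]), 'joint_torque': array([-1.20520472e-04, -6.23245955e+01,  2.44190963e-02, -3.89891267e+01,
       -6.13984605e-02,  3.97891912e-02,  1.87085252e-04]), 'ee_pos': array([ 6.24627012e-01, -2.16712696e-05,  2.29772831e-01]), 'eef_rot': array([ 9.99999759e-01,  1.31491304e-05, -6.92194445e-04,  5.02874623e-05]), 'ft_force': array([ 0.25874094, -0.71035402,  0.04608325]), 'torque': array([-0.00218114, -0.00973548,  0.01137411]), 'width': 0.08724278723065484}
scene 44.61847322484056 [-0.04669717  0.          0.          0.          0.        ] [ 1.33059103 -0.96673842  0.91446641] [-0.61421966  0.57867269 -0.53653717]
side 47.93364311523595 [-0.10092244  0.          0.          0.          0.        ] [-0.17639807 -0.99616528  0.90638789] [ 0.52035315  0.64808216 -0.55607744]
wrist 66.70087785164135 [-0.01916663  0.          0.          0.          0.        ] [0.62496336 0.08384908 0.38298669] [-0.00120535 -0.3024     -0.95318036]
```

View pics/scene0.png

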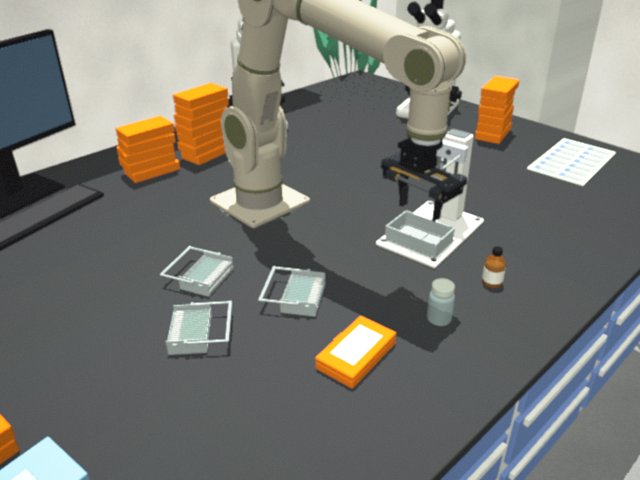

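View pics/side0.png

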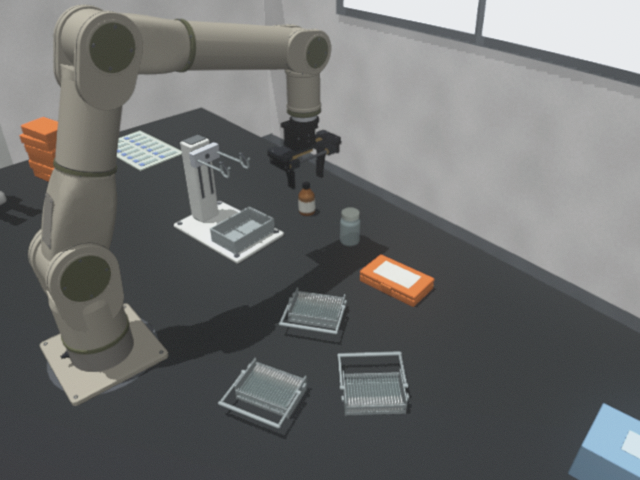

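View pics/wrist0.png

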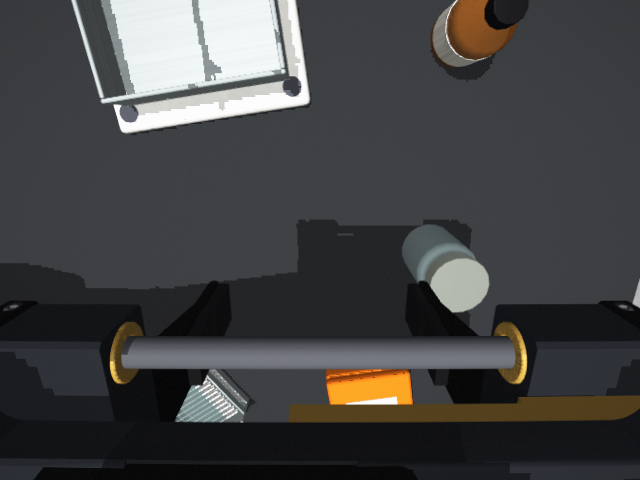

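```bash
python3 - <<'E'
from h import *
for n,pts in (("scene",dict(A=(205,270),B=(300,290),C=(190,328),jar=(441,288),box=(357,346),dish=(420,235),col=(458,140),bot=(494,265))),("side",dict(A=(268,390),B=(317,312),C=(374,390),jar=(350,220),box=(397,275),col=(198,150),bot=(307,200)))):
    c=cam(n); X=cloud(c)
    for k,(u,v) in pts.items(): print(n,k,X[v,u].round(3))
    np.save(f"{n}0.npy",X)
    # components of height 0.02..0.045
    im=c["img"]
    crop=im[230:370,140:340] if n=="scene" else im[270:440,200:430]
    cv2.imwrite(f"pics/{n}_crop.png",cv2.resize(crop,None,fx=3.4,fy=3.4,interpolation=cv2.INTER_CUBIC))
    H=im[120:280,360:500] if n=="scene" else im[120:270,160:290]
    cv2.imwrite(f"pics/{n}_st.png",cv2.resize(H,None,fx=3.7,fy=3.7,interpolation=cv2.INTER_CUBIC))
E
```

```text
scene A [ 0.228 -0.352  0.026]
scene B [ 0.463 -0.233  0.027]
scene C [ 0.393 -0.504  0.027]
scene jar [ 0.749 -0.056  0.097]
scene box [ 0.704 -0.283  0.039]
scene dish [0.502 0.188 0.017]
scene col [0.506 0.318 0.269]
scene bot [0.765 0.143 0.069]
side A [ 0.222 -0.355  0.019]
side B [ 0.458 -0.238  0.018]
side C [ 0.392 -0.497  0.014]
side jar [ 0.73  -0.065  0.087]
side box [ 0.693 -0.283  0.036]
side col [0.471 0.294 0.264]
side bot [0.74  0.139 0.061]
```

View pics/scene_crop.png

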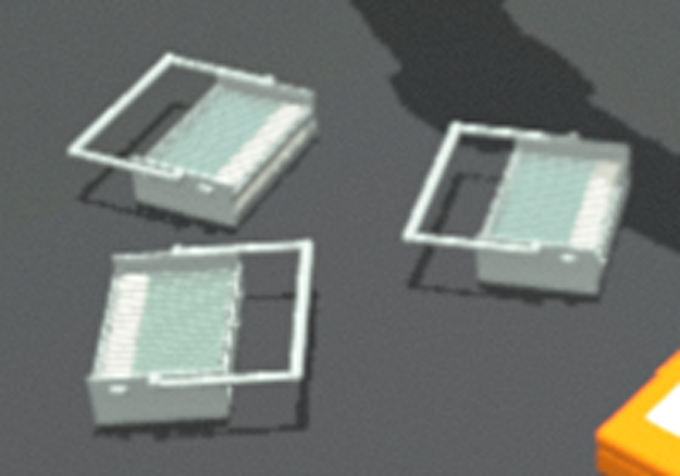

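View pics/side_crop.png

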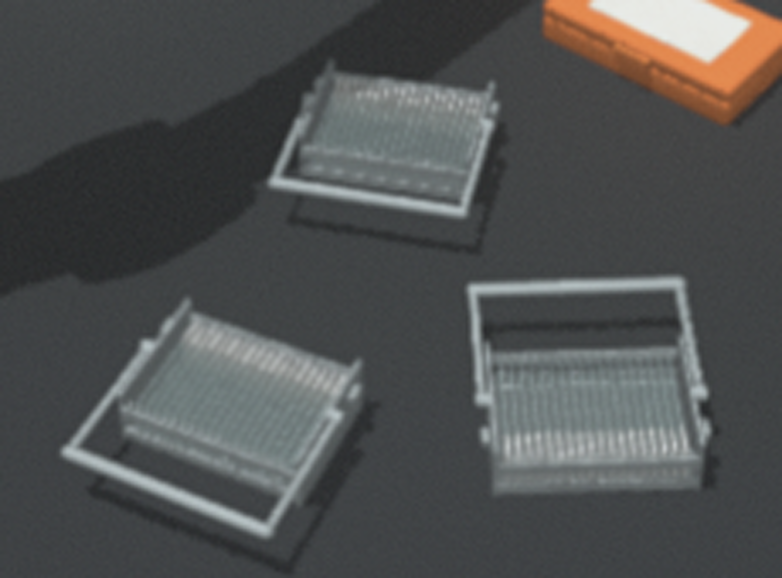

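View pics/scene_st.png

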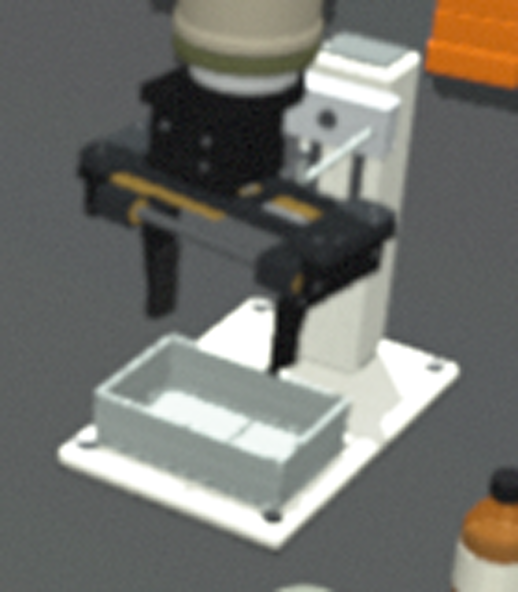

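View pics/side_st.png

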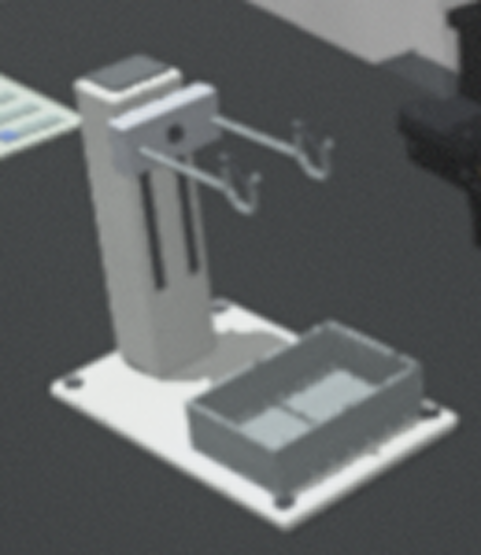

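```bash
python3 - <<'E'
from h import *
# triangulate rough ends and refine w/ brightness mask minAreaRect
sc=cam("scene"); sd=cam("side")
E=dict(scene=[(273.8,267.4),(260.6,300)],side=[(280.9,323.5),(336.8,332.4)])
for n,c in (("scene",sc),("side",sd)):
    P=onplane(c,E[n],0.036); print(n,P.round(4).tolist(),np.linalg.norm(P[1]-P[0]), "mid",P.mean(0).round(4))
    X=cloud(c)
    g=cv2.cvtColor(c["img"],cv2.COLOR_BGR2GRAY)
    # scanlines across the bar: brightness-weighted centre
    a,b=map(np.array,E[n]); t=(b-a)/np.linalg.norm(b-a); nn=np.array([-t[1],t[0]])
    pts=[]
    for s in np.linspace(.12,.88,25):
        p=a+(b-a)*s; w=np.arange(-5,5.01,.25); q=p+w[:,None]*nn
        v=cv2.remap(g,q[:,0].astype(np.float32).reshape(1,-1),q[:,1].astype(np.float32).reshape(1,-1),cv2.INTER_LINEAR)[0].astype(float)
        v=np.clip(v-np.median(v)-15,0,None)
        if v.sum()>0: pts.append(p+nn*(v*w).sum()/v.sum())
    pts=np.array(pts); W=onplane(c,pts,0.036)
    d=W-W.mean(0); _,S,Vt=np.linalg.svd(d[:,:2]); ang=np.degrees(np.arctan2(Vt[0,1],Vt[0,0]))
    print(" line mean",W.mean(0).round(4),"ang",ang,"resid",S[1]/5)
    # rack body upper rim cloud
    m=(X[...,2]>0.010)&(X[...,2]<0.05)&(abs(X[...,0]-.46)<.12)&(abs(X[...,1]+.235)<.1)
    Q=X[m]; rect=cv2.minAreaRect((Q[:,:2]*1000).astype(np.float32)); print(" rect all",rect)
# stand
for n,c in (("scene",sc),("side",sd)):
    X=cloud(c); im=c["img"].astype(int)
    m=(abs(X[...,2]-.062)<.006)&(abs(X[...,0]-.5)<.14)&(abs(X[...,1]-.18)<.12)
    if m.sum()>20: print(n,"dish rim",m.sum(),cv2.minAreaRect((X[m][:,:2]*1000).astype(np.float32)))
    m=(X[...,2]>.003)&(X[...,2]<.016)&(im.min(2)>120)&(abs(X[...,0]-.5)<.2)&(abs(X[...,1]-.22)<.25)
    if m.sum()>20: print(n,"plate",m.sum(),cv2.minAreaRect((X[m][:,:2]*1000).astype(np.float32)), np.median(X[m][:,2]))
    m=(X[...,2]>.268)&(X[...,2]<.285)&(abs(X[...,0]-.5)<.1)&(abs(X[...,1]-.32)<.1)
    if m.sum()>5: print(n,"col top",m.sum(),cv2.minAreaRect((X[m][:,:2]*1000).astype(np.float32)))
    m=(X[...,2]>.22)&(X[...,2]<.29)&(abs(X[...,0]-.5)<.1)&(abs(X[...,1]-.19)<.06)
    print(n,m.sum()); print(X[m][::6].round(3).tolist()[:40])
E
```

```text
scene [[0.3545, -0.2256, 0.036], [0.4349, -0.3325, 0.036]] 0.13373199043471204 mid [ 0.3947 -0.2791  0.036 ]
 line mean [ 0.3937 -0.2812  0.036 ] ang -54.03921254761967 resid 8.243740007507226e-05
 rect all ((447.11346435546875, -241.87864685058594), (138.5308837890625, 143.23257446289062), 35.82844161987305)
side [[0.3552, -0.2279, 0.036], [0.4335, -0.3358, 0.036]] 0.13328474829630035 mid [ 0.3943 -0.2818  0.036 ]
 line mean [ 0.3957 -0.2814  0.036 ] ang -54.07987545939544 resid 0.00011693520862834544
 rect all ((443.2078857421875, -243.62371826171875), (143.1833953857422, 138.53903198242188), 36.39701461791992)
scene dish rim 323 ((513.9218139648438, 165.9212188720703), (161.4105224609375, 116.97584533691406), 8.087069511413574)
scene plate 1201 ((497.80230712890625, 238.05648803710938), (255.60935974121094, 411.8538818359375), 20.295761108398438) 0.013374505848428475
scene col top 234 ((490.0946960449219, 333.42828369140625), (69.41724395751953, 61.429039001464844), 10.319049835205078)
scene 67
[[0.54, 0.187, 0.267], [0.546, 0.188, 0.266], [0.555, 0.178, 0.269], [0.548, 0.181, 0.2
[... 698 characters left out ...]
.228, 0.241], [0.544, 0.173, 0.258], [0.537, 0.205, 0.246], [0.545, 0.154, 0.261], [0.542, 0.204, 0.241], [0.545, 0.155, 0.258], [0.546, 0.189, 0.242], [0.476, 0.177, 0.267], [0.545, 0.188, 0.239], [0.464, 0.242, 0.245], [0.544, 0.187, 0.237], [0.464, 0.237, 0.243], [0.542, 0.184, 0.236], [0.463, 0.23, 0.243], [0.543, 0.186, 0.231], [0.464, 0.227, 0.241], [0.472, 0.172, 0.258], [0.546, 0.159, 0.237], [0.469, 0.203, 0.245], [0.542, 0.175, 0.23], [0.467, 0.211, 0.239], [0.476, 0.175, 0.249], [0.547, 0.168, 0.228], [0.474, 0.19, 0.241], [0.469, 0.193, 0.239], [0.476, 0.149, 0.253], [0.472, 0.178, 0.237], [0.479, 0.173, 0.234], [0.475, 0.174, 0.229], [0.472, 0.158, 0.233], [0.474, 0.145, 0.234]]
```

Candidates for the rack in the scene image: A at (200,270) with y≈-0.35, B at (295,290) with y≈-0.235, and C at (200,328) with y≈-0.50. B has the largest y, so it is farthest to the robot's left. The close crop confirms it has the folded bail on its -x side. The bar's middle is at about (0.3945, -0.281), and the bar runs at -54°. In the side view the hooks are at about (225,170) and (245,160).

{"method": "apply_moves", "body": {"increments": [{"grip": 167,"xyz": [-46,56,10],"rotation": [0,0,-9]},{"grip": 167,"xyz": [-92,112,25],"rotation": [0,0,-18]},{"grip": 167,"xyz": [-138,168,45],"rotation": [0,0,-27]},{"grip": 167,"xyz": [-184,225,70],"rotation": [0,0,-36]},{"grip": 167,"xyz": [-210,260,90],"rotation": [0,0,-36]}], "squeeze": 10}}

```text
time: 0.98
ee_pos: [0.4337, -0.2358, 0.1529]
eef_rot: [0.951, 0.31, 0.0, 0.0]
ft_force: [0.4, -1.1, -0.3]
width: 0.045
```

```bash
cat > d.py <<'E'
from h import *
import sys
def delta(target, yawdeg):
    s=r.read_state(); Rm=R.from_quat(s["eef_rot"]); 
    c,sn=np.cos(np.radians(yawdeg)),np.sin(np.radians(yawdeg))
    Rt=R.from_matrix(np.array([[c,sn,0],[sn,-c,0],[0,0,-1]]))
    print("t",round(s["time"],2),"pos",s["ee_pos"].round(4),"w",round(s["width"],4),"F",s["ft_force"].round(2),"q7",s["joint_positions"].round(2))
    print("xyz mm",(Rm.inv().apply(np.array(target)-s["ee_pos"])*1000).round(1),"rot",np.degrees((Rm.inv()*Rt).as_rotvec()).round(2))
if __name__=="__main__": delta([float(a) for a in sys.argv[1:4]],float(sys.argv[4]))
E
python3 d.py 0.3945 -0.2813 0.10 36
```

```text
t 0.97 pos [ 0.4337 -0.2358  0.1529] w 0.045 F [ 0.43 -1.1  -0.33] q7 [ 0.37  0.1   0.04  1.9  -0.    1.13  1.04]
xyz mm [-58.6  13.6  52.9] rot [ 0.06 -0.03  0.12]
```

{"method": "apply_moves", "body": {"increments": [{"grip": 167,"xyz": [-40,10,35],"rotation": [0,0,0]},{"grip": 167,"xyz": [-58.5,13.5,53],"rotation": [0,0,0]},{"grip": 167,"xyz": [-58.5,13.5,53],"rotation": [0,0,0]}]}}

```text
time: 1.35
ee_pos: [0.3929, -0.2817, 0.099]
eef_rot: [0.951, 0.309, -0.0, -0.0]
ft_force: [0.9, -0.2, 0.4]
width: 0.0308
```

```bash
python3 d.py 0.3945 -0.2813 0.025 36; python3 - <<'E'
from h import *
for n in("scene","side","wrist"):
    c=cam(n); im=c["img"]
    if n!="wrist":
        p=proj(c,[[.3945,-.2813,.06]])[0].astype(int); im=cv2.resize(im[p[1]-70:p[1]+70,p[0]-90:p[0]+90],None,fx=4,fy=4)
    cv2.imwrite(f"pics/{n}1.png",im)
E
```

```text
t 1.35 pos [ 0.3929 -0.2817  0.099 ] w 0.0308 F [ 0.87 -0.18  0.43] q7 [ 0.44  0.14  0.09  1.99 -0.02  1.01  1.17]
xyz mm [ 1.6  0.7 74. ] rot [-0.05  0.04 -0.03]
```

View pics/side1.png

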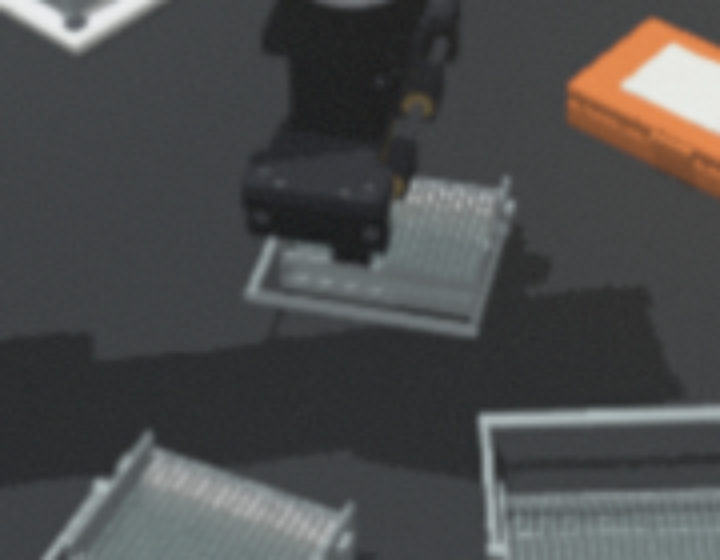

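View pics/wrist1.png

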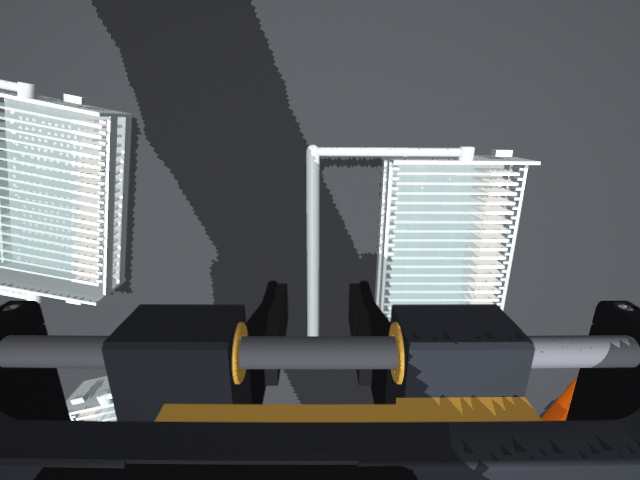

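```bash
python3 - <<'E'
from h import *
c=cam("wrist"); X=cloud(c); s=r.read_state(); Rm=R.from_quat(s["eef_rot"])
for v in (180,220,260,300):
    row=c["img"][v,300:330].min(1).astype(int); u=300+np.where(row>110)[0]; um=u.mean()
    P=onplane(c,[(um,v)],.036)[0]; print(v,um,len(u),X[v,int(um)].round(4),P.round(4),(Rm.inv().apply(P-s["ee_pos"])*1000).round(1))
E
```

```text
180 311.5 12 [ 0.3624 -0.241   0.0384] [ 0.3628 -0.2411  0.036 ] [ -3.6 -51.6  64.8]
220 311.5 12 [ 0.3766 -0.2606  0.039 ] [ 0.3773 -0.2611  0.036 ] [ -3.8 -26.9  64.9]
260 311.5 12 [ 0.3919 -0.2818  0.0389] [ 0.3927 -0.2825  0.036 ] [-3.9 -0.5 65. ]
300 311.5 12 [ 0.4085 -0.3048  0.0381] [ 0.4094 -0.3055  0.036 ] [-4.1 27.8 65. ]
```

{"method": "apply_moves", "body": {"increments": [{"grip": 167,"xyz": [-1,0,35],"rotation": [0,0,0]},{"grip": 167,"xyz": [-1,0,65],"rotation": [0,0,0]},{"grip": 167,"xyz": [-1,0,74],"rotation": [0,0,0]},{"grip": 190,"xyz": [-1,0,74],"rotation": [0,0,0]},{"grip": 215,"xyz": [-1,0,74],"rotation": [0,0,0]}], "squeeze": 5}}

```text
time: 2.17
ee_pos: [0.3964, -0.2815, 0.0282]
eef_rot: [0.95, 0.311, 0.002, 0.002]
ft_force: [-0.9, 0.1, 0.5]
width: 0.0192
```

```bash
python3 d.py 0.3945 -0.2813 0.025 36
```

```text
t 2.17 pos [ 0.3964 -0.2815  0.0282] w 0.0192 F [-0.89  0.14  0.49] q7 [ 0.45  0.25  0.09  2.04 -0.03  0.85  1.18]
xyz mm [-1.4 -1.3  3.2] rot [ 0.25 -0.14  0.24]
```

{"method": "apply_moves", "body": {"increments": [{"grip": 235,"xyz": [-2,-1,3],"rotation": [0,0,0]},{"grip": 255,"xyz": [-2,-1,3],"rotation": [0,0,0]},{"grip": 255,"xyz": [-2,-1,3],"rotation": [0,0,0]},{"grip": 255,"xyz": [-2,-1,3],"rotation": [0,0,0]}], "squeeze": 5}}

```text
time: 2.68
ee_pos: [0.394, -0.2828, 0.0258]
eef_rot: [0.951, 0.311, 0.002, 0.002]
ft_force: [-4.1, -4.7, 6.1]
width: 0.0076
```

```bash
python3 d.py 0.3945 -0.2813 0.025 36;  python3 - <<'E'
from h import *
for n in("scene","side"):
    c=cam(n); im=c["img"]
    if n!="wrist":
        p=proj(c,[[.44,-.25,.06]])[0].astype(int); im=cv2.resize(im[p[1]-70:p[1]+70,p[0]-90:p[0]+90],None,fx=4,fy=4)
    cv2.imwrite(f"pics/{n}2.png",im)
E
```

```text
t 2.67 pos [ 0.394  -0.2828  0.0258] w 0.0076 F [-4.1  -4.66  6.07] q7 [ 0.45  0.25  0.09  2.04 -0.03  0.84  1.18]
xyz mm [ 1.3 -0.9  0.8] rot [ 0.3  -0.12  0.2 ]
```

View pics/side2.png

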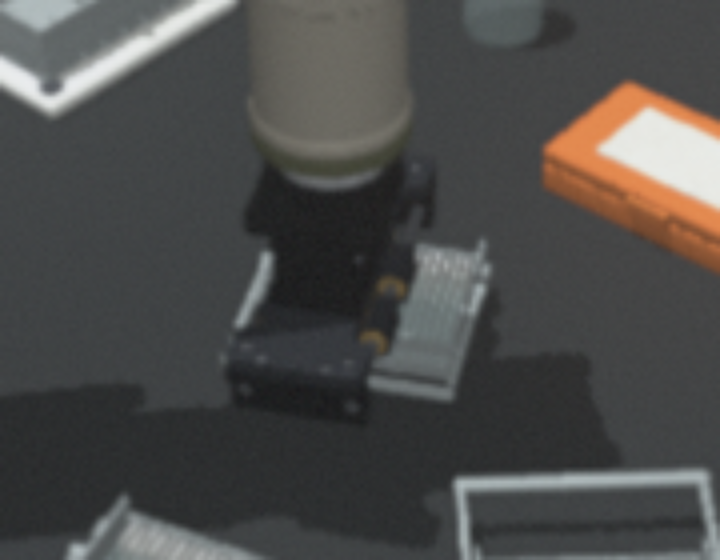

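View pics/scene2.png

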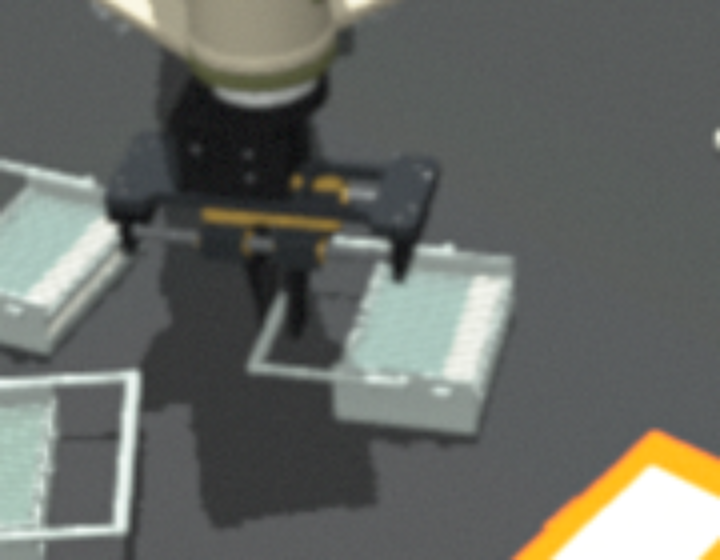

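{"method": "apply_moves", "body": {"increments": [{"grip": 255,"xyz": [1,0,-14],"rotation": [0,0,0]},{"grip": 255,"xyz": [4.5,0,-28],"rotation": [0,0,0]},{"grip": 255,"xyz": [10,0,-41],"rotation": [0,0,0]},{"grip": 255,"xyz": [17,0,-53],"rotation": [0,0,0]},{"grip": 255,"xyz": [26,0,-63.5],"rotation": [0,0,0]}], "squeeze": 6}}

```text
time: 3.4
ee_pos: [0.4151, -0.2675, 0.0905]
eef_rot: [0.951, 0.31, 0.002, 0.003]
ft_force: [-3.1, -4.1, 2.9]
width: 0.0078
```

```bash
python3 d.py 0.3945 -0.2813 0.025 36; python3 - <<'E'
from h import *
for n in("scene","side"):
    c=cam(n); im=c["img"]
    p=proj(c,[[.44,-.25,.06]])[0].astype(int); im=cv2.resize(im[p[1]-70:p[1]+70,p[0]-90:p[0]+90],None,fx=4,fy=4)
    cv2.imwrite(f"pics/{n}3.png",im)
E
```

```text
t 3.4 pos [ 0.4151 -0.2675  0.0905] w 0.0078 F [-3.08 -4.08  2.86] q7 [ 0.41  0.17  0.07  1.97 -0.01  0.99  1.12]
xyz mm [-24.9  -1.4  65.5] rot [ 0.36 -0.11  0.18]
```

View pics/scene3.png

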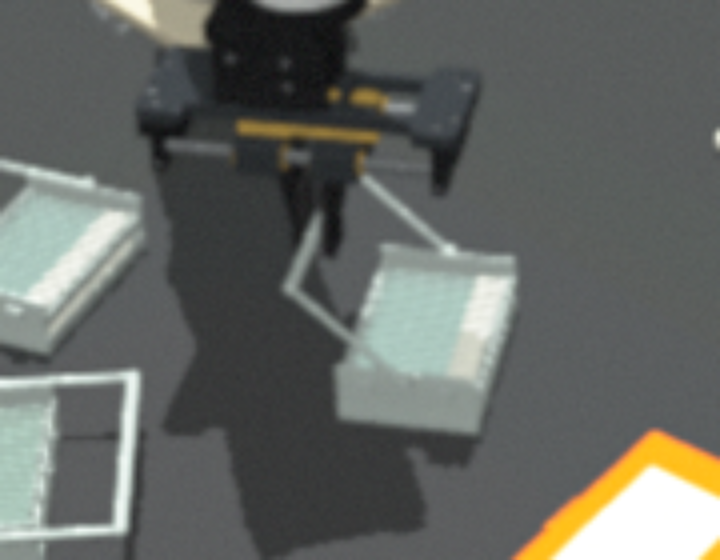

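{"method": "apply_moves", "body": {"increments": [{"grip": 255,"xyz": [11,0,-9],"rotation": [0,0,0]},{"grip": 255,"xyz": [23,0,-16],"rotation": [0,0,0]},{"grip": 255,"xyz": [36,0,-21.5],"rotation": [0,0,0]},{"grip": 255,"xyz": [50,0,-25],"rotation": [0,0,0]},{"grip": 255,"xyz": [64,0,-26],"rotation": [0,0,0]}]}}

```text
time: 4.12
ee_pos: [0.4688, -0.2284, 0.1175]
eef_rot: [0.95, 0.311, 0.003, 0.003]
ft_force: [1.0, -0.8, 0.8]
width: 0.0077
```

{"method": "apply_moves", "body": {"increments": [{"grip": 255,"xyz": [1,0,0],"rotation": [0,0,0]},{"grip": 255,"xyz": [1,0,0],"rotation": [0,0,0]}]}}

```text
time: 4.38
ee_pos: [0.4698, -0.2278, 0.1174]
eef_rot: [0.95, 0.311, 0.003, 0.003]
ft_force: [0.6, -0.8, 3.6]
width: 0.0077
```

```bash
python3 d.py 0.4673 -0.2284 0.115 36; python3 - <<'E'
from h import *
for n in("scene","side"):
    c=cam(n); im=c["img"]
    p=proj(c,[[.44,-.25,.06]])[0].astype(int); im=cv2.resize(im[p[1]-70:p[1]+70,p[0]-90:p[0]+90],None,fx=4,fy=4)
    cv2.imwrite(f"pics/{n}4.png",im)
E
```

```text
t 4.38 pos [ 0.4698 -0.2278  0.1174] w 0.0077 F [ 0.56 -0.82  3.57] q7 [ 0.33  0.2   0.03  1.88 -0.01  1.06  1.  ]
xyz mm [-2.4 -1.   2.4] rot [ 0.45 -0.2   0.3 ]
```

View pics/scene4.png

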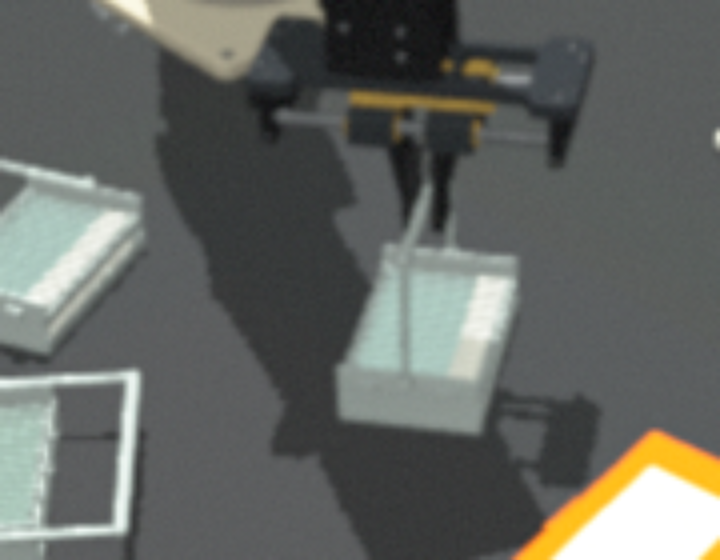

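View pics/side4.png

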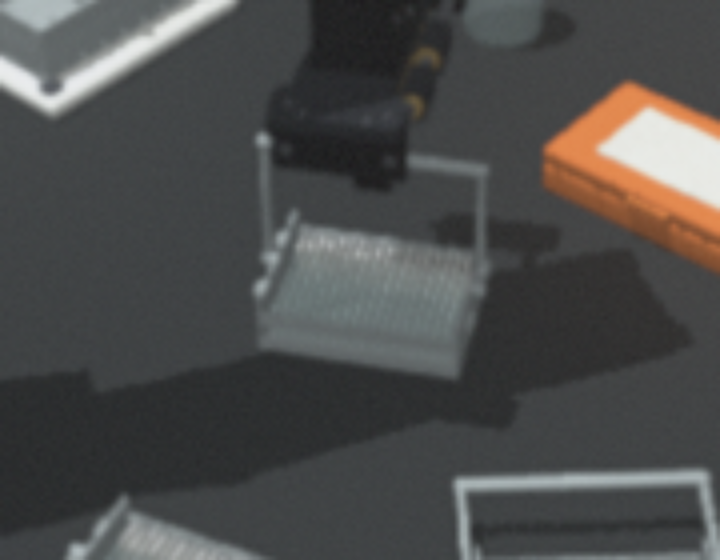

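{"method": "apply_moves", "body": {"increments": [{"grip": 255,"xyz": [0,0,0],"rotation": [0,0,0]},{"grip": 255,"xyz": [0,0,0],"rotation": [0,0,0]},{"grip": 255,"xyz": [0,0,-5],"rotation": [0,0,0]},{"grip": 255,"xyz": [0,0,-15],"rotation": [0,0,0]},{"grip": 255,"xyz": [0,0,-30],"rotation": [0,0,0]}], "squeeze": 40}}

```text
time: 5.1
ee_pos: [0.4686, -0.2276, 0.1477]
eef_rot: [0.95, 0.311, 0.002, 0.003]
ft_force: [-0.3, -0.0, -4.5]
width: 0.0067
```

{"method": "apply_moves", "body": {"increments": [{"grip": 255,"xyz": [0,0,-20],"rotation": [0,0,0]},{"grip": 255,"xyz": [0,0,-45],"rotation": [0,0,0]},{"grip": 255,"xyz": [0,0,-70],"rotation": [0,0,0]},{"grip": 255,"xyz": [0,0,-95],"rotation": [0,0,0]},{"grip": 255,"xyz": [0,0,-120],"rotation": [0,0,0]}]}}

```text
time: 5.72
ee_pos: [0.4677, -0.2271, 0.2695]
eef_rot: [0.95, 0.311, 0.002, 0.003]
ft_force: [-0.0, -0.3, -4.6]
width: 0.0062
```

```bash
python3 d.py 0.529 0.046 0.279 98.2; python3 - <<'E'
from h import *
for n in("scene","side"):
    c=cam(n); im=c["img"]
    cv2.imwrite(f"pics/{n}5.png",im)
    X=cloud(c); np.save(f"{n}5.npy",X)
    p=proj(c,[[.512,.165,.24]])[0].astype(int); im=cv2.resize(im[p[1]-50:p[1]+50,p[0]-60:p[0]+60],None,fx=6,fy=6,interpolation=cv2.INTER_CUBIC)
    print(n,p); cv2.imwrite(f"pics/{n}5h.png",im)
E
```

```text
t 5.72 pos [ 0.4677 -0.2271  0.2695] w 0.0062 F [-0.03 -0.28 -4.58] q7 [ 0.33  0.07  0.04  1.69 -0.    1.37  1.  ]
xyz mm [ 211.  -183.9  -10.2] rot [ 4.400e-01  6.000e-02 -6.194e+01]
scene [424 167]
side [235 168]
```

View pics/scene5.png

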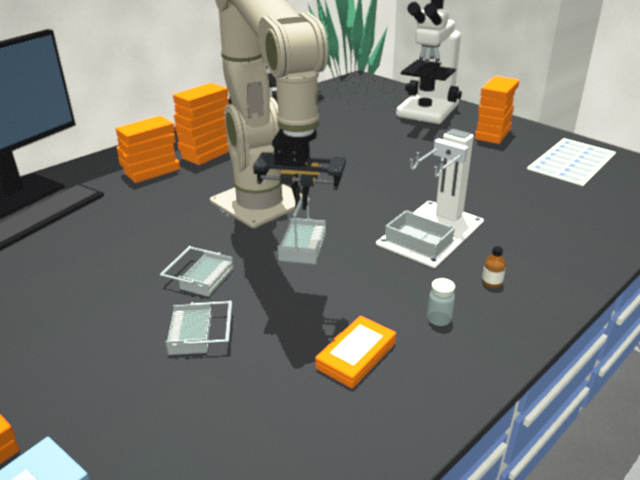

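View pics/scene5h.png

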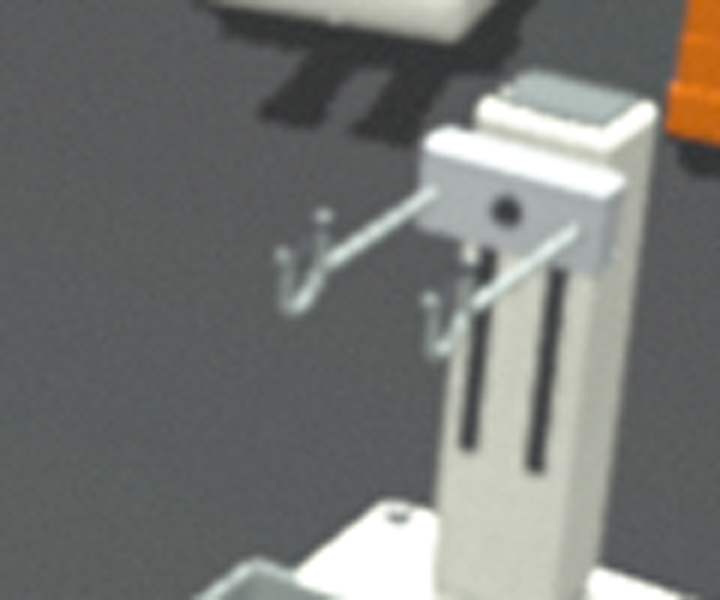

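View pics/side5h.png

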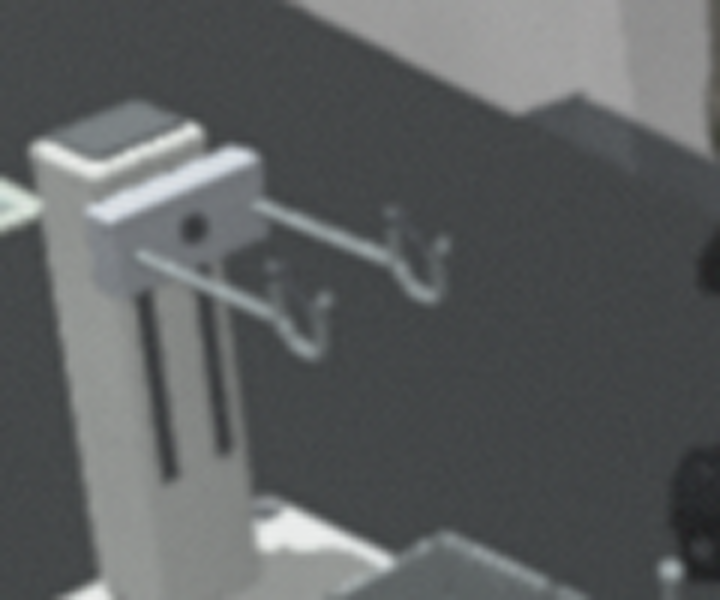

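```bash
python3 - <<'E'
from h import *
sc=cam("scene"); sd=cam("side")
def full(c0,p): return [( c0[0]-60+(x-2.5)/6, c0[1]-50+(y-2.5)/6) for x,y in p]
S=full((424,167),[(292,310),(440,352),(282,255),(428,298),(323,214),(468,258)])
D=full((235,168),[(315,355),(430,298),(325,298),(443,242),(275,268),(392,210)])
def P(c): return np.c_[c["R"],c["t"]]
a=cv2.undistortPoints(np.array(S).reshape(-1,1,2),sc["K"],sc["D"]).reshape(-1,2).T
b=cv2.undistortPoints(np.array(D).reshape(-1,1,2),sd["K"],sd["D"]).reshape(-1,2).T
X=cv2.triangulatePoints(P(sc),P(sd),a,b); X=(X[:3]/X[3]).T
for n,x in zip("bot_l bot_r nose_l nose_r lug_l lug_r".split(),X): print(n,x.round(4))
print("reproj",np.abs(proj(sc,X)-S).max(),np.abs(proj(sd,X)-D).max())
v=X[1]-X[0]; print(np.linalg.norm(v),np.degrees(np.arctan2(v[1],v[0])))
v=X[3]-X[2]; print(np.linalg.norm(v),np.degrees(np.arctan2(v[1],v[0])))
print("mid bot",X[:2].mean(0),"nose",X[2:4].mean(0),"lug",X[4:].mean(0))
ax=np.array([np.cos(np.radians(98)),np.sin(np.radians(98)),0])
print("seat from nose",X[2:4].mean(0)+16*ax/1000-[0,0,.025]," from lug",X[4:].mean(0)-19*ax/1000-[0,0,.03])
for n,c in(("scene",sc),("side",sd)):
    Q=cloud(c)
    m=(abs(Q[...,2]-.062)<.006)&(abs(Q[...,0]-.5)<.14)&(abs(Q[...,1]-.18)<.12)
    print(n,"dish rim",m.sum(),cv2.minAreaRect((Q[m][:,:2]*1000).astype(np.float32)))
    # block front face
    m=(Q[...,2]>.215)&(Q[...,2]<.28)&(abs(Q[...,0]-.5)<.06)&(Q[...,1]>.265)&(Q[...,1]<.33)
    q=Q[m]; print("block y",np.percentile(q[:,1],[1,5,50]))
E
```

```text
bot_l [0.4784 0.1583 0.2285]
bot_r [0.5497 0.1705 0.2288]
nose_l [0.4801 0.1462 0.2604]
nose_r [0.551  0.1562 0.2611]
lug_l [0.475  0.1795 0.2662]
lug_r [0.5461 0.1899 0.2671]
reproj 0.2659824461879623 0.24426337408675636
0.07238717701265407 9.665074795800496
0.07161534067838593 8.043853919043062
mid bot [0.51405081 0.16438995 0.22865284] nose [0.51557993 0.15118185 0.26075259] lug [0.51052633 0.18471808 0.26664332]
seat from nose [0.51335316 0.16702613 0.23575259]  from lug [0.51317062 0.16590299 0.23664332]
scene dish rim 310 ((514.997314453125, 166.4161376953125), (160.69737243652344, 117.20780181884766), 7.175619602203369)
block y [0.2748466  0.28367705 0.29570208]
side dish rim 348 ((510.70989990234375, 165.27325439453125), (165.97994995117188, 116.75062561035156), 7.633686065673828)
block y [0.27256309 0.28135832 0.29373165]
```

{"method": "apply_moves", "body": {"increments": [{"grip": 255,"xyz": [10,-9,-1],"rotation": [0,0,-4]},{"grip": 255,"xyz": [30,-26,-2],"rotation": [0,0,-10]},{"grip": 255,"xyz": [55,-48,-3],"rotation": [0,0,-17]},{"grip": 255,"xyz": [80,-70,-3],"rotation": [0,0,-24]},{"grip": 255,"xyz": [105,-92,-3],"rotation": [0,0,-31]}]}}

```text
time: 6.55
ee_pos: [0.4976, -0.0898, 0.269]
eef_rot: [0.832, 0.555, 0.001, 0.003]
ft_force: [0.2, 0.0, -4.9]
width: 0.0067
```

```bash
python3 d.py 0.5306 0.0473 0.272 98.3
```

```text
t 6.55 pos [ 0.4976 -0.0898  0.269 ] w 0.0067 F [ 0.17  0.01 -4.92] q7 [ 0.19  0.05 -0.11  1.71  0.01  1.37  1.26]
xyz mm [139.3 -22.   -3.4] rot [  0.27   0.18 -30.81]
```

{"method": "apply_moves", "body": {"increments": [{"grip": 255,"xyz": [27,-4,-1],"rotation": [0,0,-7]},{"grip": 255,"xyz": [54,-8,-2],"rotation": [0,0,-14]},{"grip": 255,"xyz": [81,-13,-3],"rotation": [0,0,-21]},{"grip": 255,"xyz": [110,-17,-3],"rotation": [0.3,0.2,-27]},{"grip": 255,"xyz": [130,-21,-3.5],"rotation": [0.3,0.2,-31]}]}}

```text
time: 7.18
ee_pos: [0.5276, 0.0396, 0.2708]
eef_rot: [0.651, 0.759, -0.001, -0.001]
ft_force: [0.3, -0.8, -4.8]
width: 0.0064
```

```bash
python3 d.py 0.5306 0.0473 0.272 98.3; python3 - <<'E'
from h import *
for n in("scene","side","wrist"):
    c=cam(n); im=c["img"]
    if n!="wrist":
        p=proj(c,[[.52,.10,.25]])[0].astype(int); im=cv2.resize(im[p[1]-70:p[1]+70,p[0]-90:p[0]+90],None,fx=4.4,fy=4.2,interpolation=cv2.INTER_CUBIC); print(p)
    cv2.imwrite(f"pics/{n}6.png",im)
E
```

```text
t 7.17 pos [0.5276 0.0396 0.2708] w 0.0064 F [ 0.25 -0.75 -4.83] q7 [ 0.06  0.12 -0.24  1.64  0.03  1.39  1.54]
xyz mm [ 7.1  4.2 -1.2] rot [-0.14 -0.05  0.39]
[411 173]
[251 172]
```

View pics/scene6.png

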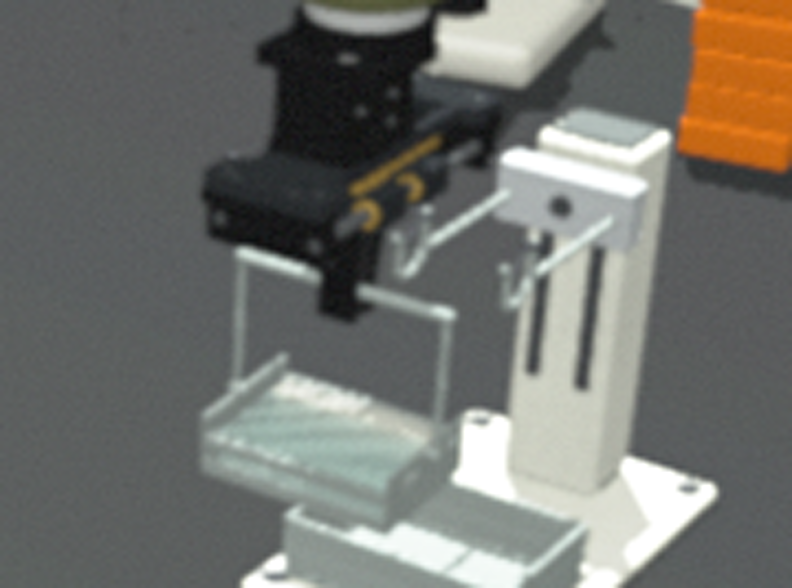

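View pics/side6.png

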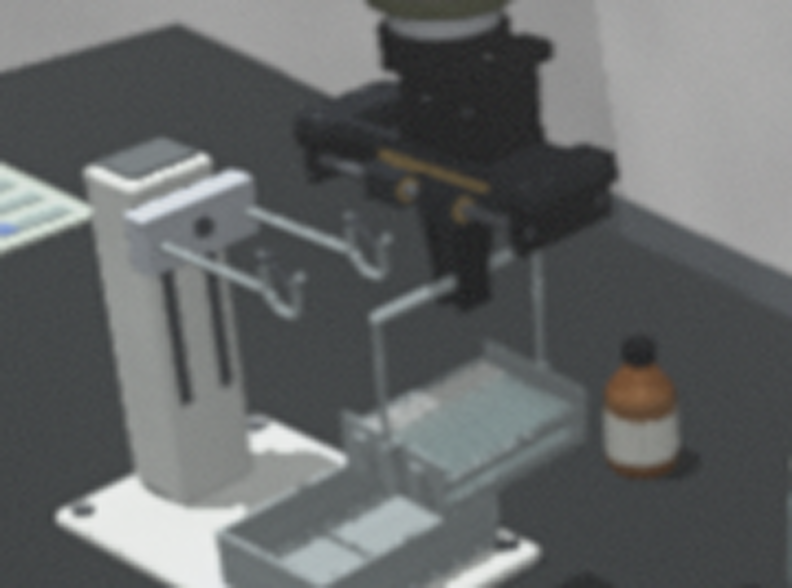

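View pics/wrist6.png

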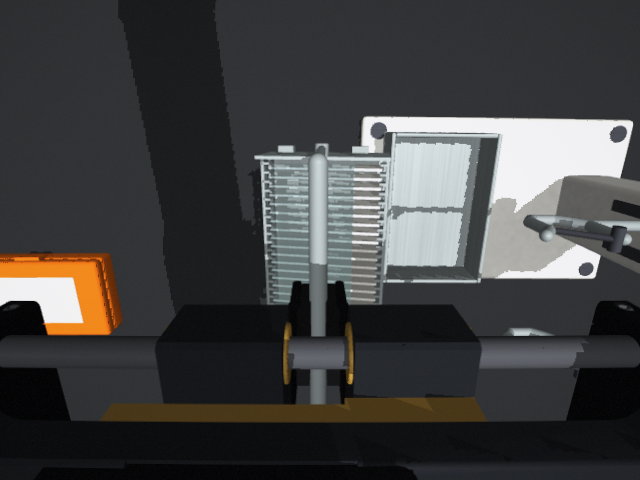

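```bash
cat >> h.py <<'E'
def tri(sc,sd,S,D):
    P=lambda c:np.c_[c["R"],c["t"]]
    a=cv2.undistortPoints(np.array(S,float).reshape(-1,1,2),sc["K"],sc["D"]).reshape(-1,2).T
    b=cv2.undistortPoints(np.array(D,float).reshape(-1,1,2),sd["K"],sd["D"]).reshape(-1,2).T
    X=cv2.triangulatePoints(P(sc),P(sd),a,b); X=(X[:3]/X[3]).T
    return X,np.abs(proj(sc,X)-S).max(),np.abs(proj(sd,X)-D).max()
E
python3 - <<'E'
from h import *
sc=cam("scene"); sd=cam("side")
f=lambda c0,p:[(c0[0]-90+(x-2)/4.4,c0[1]-70+(y-2)/4.2) for x,y in p]
X,e1,e2=tri(sc,sd,f((411,173),[(241,253),(452,315)]),f((251,172),[(377,318),(538,246)]))
print(X.round(4),e1,e2,np.linalg.norm(X[1]-X[0]),X.mean(0)); v=X[1]-X[0]; print(np.degrees(np.arctan2(v[1],v[0])))
s=r.read_state(); print(s["ee_pos"],s["time"])
E
```

```text
[[0.4603 0.0307 0.2819]
 [0.5921 0.0534 0.2791]] 0.4547593849581517 0.40536475977572195 0.1338142173245974 [0.52619002 0.04201976 0.28053827]
9.776363266447582
[0.52765233 0.03717691 0.2716849 ] 7.425
```

```bash
python3 d.py 0.5133 0.1655 0.274 98.3
```

```text
t 7.42 pos [0.5277 0.0372 0.2717] w 0.0062 F [-0.33  0.03 -5.05] q7 [ 0.06  0.11 -0.24  1.64  0.03  1.39  1.54]
xyz mm [129.    4.4  -2.3] rot [-0.08  0.01  0.06]
```

{"method": "apply_moves", "body": {"increments": [{"grip": 255,"xyz": [20,1,-2],"rotation": [0,0,0]},{"grip": 255,"xyz": [45,2,-2.5],"rotation": [0,0,0]},{"grip": 255,"xyz": [70,3,-2.5],"rotation": [0,0,0]},{"grip": 255,"xyz": [95,4,-2.5],"rotation": [0,0,0]},{"grip": 255,"xyz": [113,4.5,-2.5],"rotation": [0,0,0]}]}}

```text
time: 8.05
ee_pos: [0.5157, 0.1495, 0.2741]
eef_rot: [0.654, 0.756, -0.001, -0.0]
ft_force: [-0.7, -0.4, -5.1]
width: 0.0064
```

```bash
python3 d.py 0.5133 0.1655 0.274 98.3
```

```text
t 8.05 pos [0.5157 0.1495 0.2741] w 0.0064 F [-0.69 -0.4  -5.09] q7 [-0.07  0.14 -0.33  1.61  0.05  1.4   1.31]
xyz mm [16.1 -0.   0.1] rot [-0.08  0.03 -0.04]
```

{"method": "apply_moves", "body": {"increments": [{"grip": 255,"xyz": [8,0,0],"rotation": [0,0,0]},{"grip": 255,"xyz": [14,0,0],"rotation": [0,0,0]},{"grip": 255,"xyz": [16,0,0],"rotation": [0,0,0]},{"grip": 255,"xyz": [16,0,0],"rotation": [0,0,0]}]}}

```text
time: 8.55
ee_pos: [0.5135, 0.1649, 0.2741]
eef_rot: [0.655, 0.756, -0.001, -0.0]
ft_force: [0.4, -0.3, -5.7]
width: 0.0066
```

```bash
python3 d.py 0.5133 0.1655 0.274 98.3; python3 - <<'E'
from h import *
for n in("scene","side"):
    c=cam(n); im=c["img"]
    p=proj(c,[[.513,.166,.26]])[0].astype(int); im=cv2.resize(im[p[1]-45:p[1]+45,p[0]-60:p[0]+60],None,fx=6.5,fy=6.5,interpolation=cv2.INTER_CUBIC); print(p)
    cv2.imwrite(f"pics/{n}7.png",im)
E
```

```text
t 8.55 pos [0.5135 0.1649 0.2741] w 0.0066 F [ 0.42 -0.28 -5.67] q7 [-0.09  0.14 -0.34  1.61  0.05  1.4   1.28]
xyz mm [ 0.6 -0.1  0.1] rot [-0.08  0.04 -0.07]
[425 160]
[235 161]
```

View pics/scene7.png

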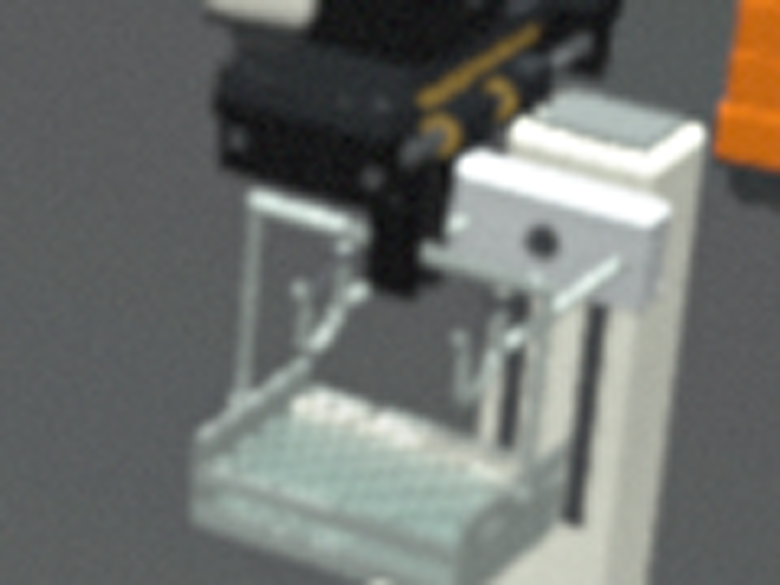

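View pics/side7.png

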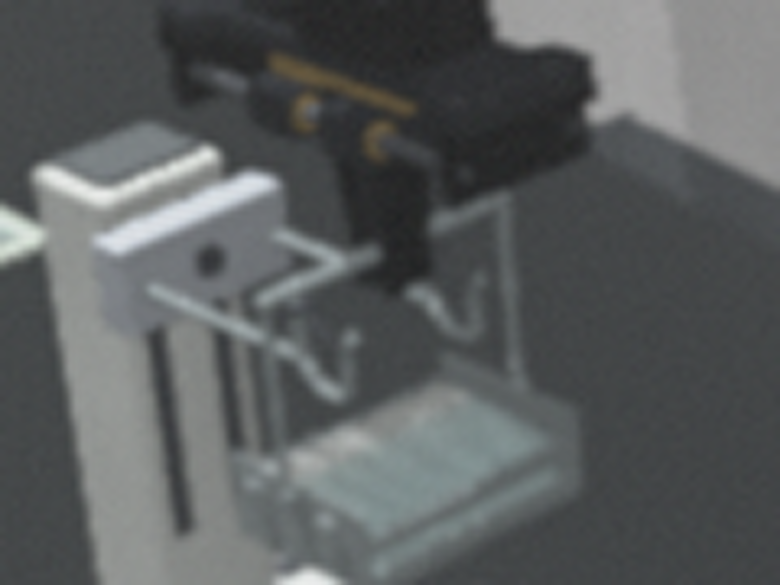

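```bash
python3 - <<'E'
from h import *
sc=cam("scene"); sd=cam("side")
f=lambda c0,p:[(c0[0]-60+(x-2.7)/6.5,c0[1]-45+(y-2.7)/6.5) for x,y in p]
X,e1,e2=tri(sc,sd,f((425,160),[(256,200),(542,283),(303,292),(462,342),(467,393)]),f((235,161),[(265,300),(505,201),(352,340),(480,283),(340,395)]))
print(X.round(4),e1,e2); 
u=np.array([np.cos(np.radians(98.3)),np.sin(np.radians(98.3)),0])
m=X[:2].mean(0); n=X[2:4].mean(0); v=X[1]-X[0]
print("bar",m,np.linalg.norm(v),np.degrees(np.arctan2(v[1],v[0])),"nose",n,"bar-nose along u mm",1000*(m-n)@u)
s=r.read_state(); print(s["ee_pos"],"seat->TCP along u",1000*(s["ee_pos"]-[.5133,.166,0])@u, "bar from seat",1000*(m-[.5133,.166,.2355]).dot(u))
# bar centre line by scanlines intersect: side-view bar visible segments -> onplane at bar z
for n_,c,c0,seg in (("scene",sc,(425,160),[((262,203),(350,228))]),("side",sd,(235,161),[((275,297),(335,272)),((440,228),(498,204))])):
    g=cv2.cvtColor(c["img"],cv2.COLOR_BGR2GRAY)
    for a,b in seg:
        a,b=map(np.array,f(c0,[a,b])); t=(b-a)/np.linalg.norm(b-a); nn=np.array([-t[1],t[0]]); pts=[]
        for q in np.linspace(0,1,12):
            p=a+(b-a)*q; w=np.arange(-3,3.01,.25); k=(p+w[:,None]*nn).astype(np.float32)
            val=cv2.remap(g,k[:,0].reshape(1,-1),k[:,1].reshape(1,-1),cv2.INTER_LINEAR)[0].astype(float); val=np.clip(val-np.percentile(val,30)-8,0,None)
            if val.sum()>0: pts.append(p+nn*(val*w).sum()/val.sum())
        for z in(.281,.2845):
            W=onplane(c,pts,z); print(n_,z,(1000*(W-[.5133,.166,0])@u).mean().round(2), W.mean(0).round(4))
E
```

```text
[[0.4473 0.1562 0.2849]
 [0.5762 0.1718 0.2847]
 [0.4807 0.1479 0.2582]
 [0.5519 0.1584 0.2572]
 [0.5128 0.221  0.196 ]] 0.9787283548445771 0.9208903642628741
bar [0.51171866 0.16400383 0.28478147] 0.12984893004387058 6.9206210139188284 nose [0.51627975 0.15313457 0.25770521] bar-nose along u mm 11.413837024064412
[0.51347014 0.16498287 0.27415139] seat->TCP along u -1.0310328338948644 bar from seat -1.7469867480529657
scene 0.281 8.15 [0.4647 0.1672 0.281 ]
scene 0.2845 1.26 [0.4695 0.1609 0.2845]
side 0.281 8.56 [0.4729 0.1688 0.281 ]
side 0.2845 2.64 [0.4692 0.1622 0.2845]
side 0.281 3.27 [0.5587 0.1759 0.281 ]
side 0.2845 -2.63 [0.5546 0.1694 0.2845]
```

{"method": "apply_moves", "body": {"increments": [{"grip": 255,"xyz": [3,-1,0],"rotation": [0,0,0]},{"grip": 255,"xyz": [3,-1,5],"rotation": [0,0,0]},{"grip": 255,"xyz": [3,-1,10],"rotation": [0,0,0]},{"grip": 255,"xyz": [3,-1,15],"rotation": [0,0,0]},{"grip": 255,"xyz": [3,-1,16],"rotation": [0,0,0]}]}}

```text
time: 9.38
ee_pos: [0.5118, 0.1676, 0.2576]
eef_rot: [0.655, 0.756, -0.001, -0.0]
ft_force: [0.8, -0.9, -4.3]
width: 0.0066
```

```bash
python3 d.py 0.5133 0.1655 0.274 98.3; python3 - <<'E'
from h import *
for n in("scene","side"):
    c=cam(n); im=c["img"]
    p=proj(c,[[.513,.166,.26]])[0].astype(int); im=cv2.resize(im[p[1]-45:p[1]+45,p[0]-60:p[0]+60],None,fx=6.5,fy=6.5,interpolation=cv2.INTER_CUBIC); print(p)
    cv2.imwrite(f"pics/{n}8.png",im)
E
```

```text
t 9.38 pos [0.5118 0.1676 0.2576] w 0.0066 F [ 0.8  -0.85 -4.28] q7 [-0.09  0.15 -0.34  1.63  0.05  1.37  1.27]
xyz mm [ -2.3   1.1 -16.4] rot [-0.12  0.05 -0.07]
[425 160]
[235 161]
```

View pics/scene8.png

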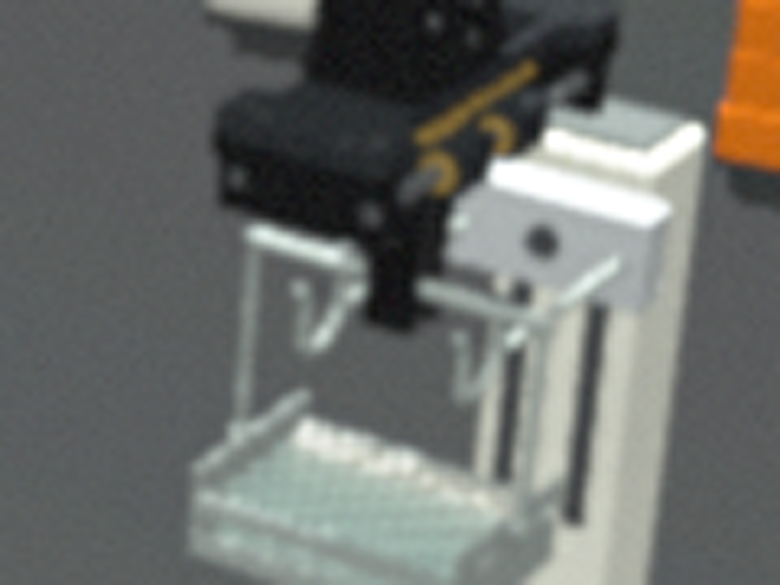

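View pics/side8.png

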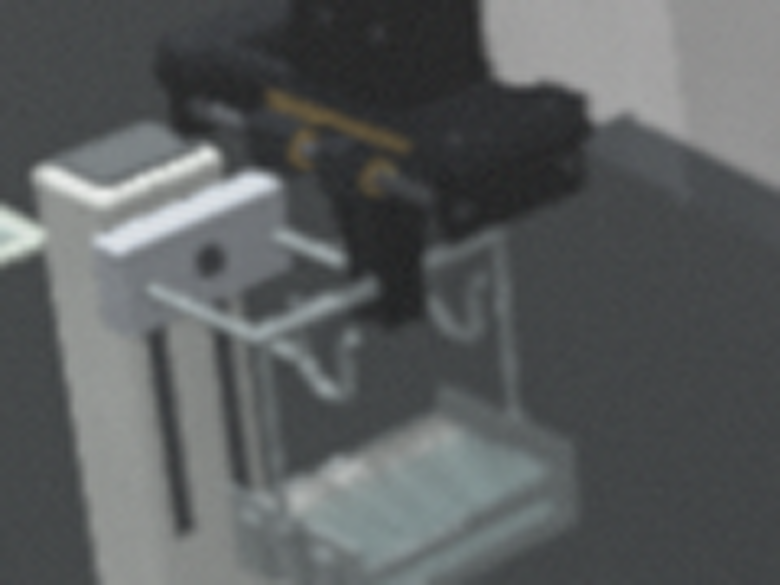

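{"method": "apply_moves", "body": {"increments": [{"grip": 255,"xyz": [0,0,2],"rotation": [0,0,0]},{"grip": 255,"xyz": [0,0,4],"rotation": [0,0,0]},{"grip": 255,"xyz": [0,0,6],"rotation": [0,0,0]},{"grip": 255,"xyz": [0,0,8],"rotation": [0,0,0]}]}}

```text
time: 9.98
ee_pos: [0.5121, 0.1678, 0.2501]
eef_rot: [0.655, 0.756, -0.001, -0.0]
ft_force: [-0.4, -0.3, -2.4]
width: 0.0065
```

{"method": "apply_moves", "body": {"increments": [{"grip": 255,"xyz": [0,0,2],"rotation": [0,0,0]},{"grip": 255,"xyz": [0,0,4],"rotation": [0,0,0]}]}}

```text
time: 10.22
ee_pos: [0.5122, 0.1677, 0.2463]
eef_rot: [0.655, 0.756, -0.001, 0.0]
ft_force: [-0.7, -1.7, -0.3]
width: 0.0069
```

{"method": "apply_moves", "body": {"increments": [{"grip": 255,"xyz": [0,0,2],"rotation": [0,0,0]},{"grip": 255,"xyz": [0,0,4],"rotation": [0,0,0]},{"grip": 255,"xyz": [0,0,6],"rotation": [0,0,0]}]}}

```text
time: 10.6
ee_pos: [0.5123, 0.1678, 0.2405]
eef_rot: [0.655, 0.756, -0.0, 0.0]
ft_force: [-2.2, -1.6, 3.3]
width: 0.0064
```

{"method": "apply_moves", "body": {"increments": [{"grip": 255,"xyz": [0,0,2],"rotation": [0,0,0]},{"grip": 255,"xyz": [0,0,4],"rotation": [0,0,0]}]}}

```text
time: 10.85
ee_pos: [0.5124, 0.1677, 0.2367]
eef_rot: [0.655, 0.756, -0.0, 0.0]
ft_force: [-2.2, -1.8, 5.2]
width: 0.0068
```

```bash
python3 d.py 0.5133 0.1655 0.274 98.3; python3 - <<'E'
from h import *
for n in("scene","side"):
    c=cam(n); im=c["img"]
    p=proj(c,[[.513,.166,.24]])[0].astype(int); im=cv2.resize(im[p[1]-45:p[1]+45,p[0]-60:p[0]+60],None,fx=6.5,fy=6.5,interpolation=cv2.INTER_CUBIC); print(p)
    cv2.imwrite(f"pics/{n}9.png",im)
E
```

```text
t 10.85 pos [0.5124 0.1677 0.2367] w 0.0068 F [-2.2  -1.82  5.19] q7 [-0.09  0.16 -0.35  1.67  0.06  1.33  1.27]
xyz mm [ -2.4   0.6 -37.3] rot [ 0.02  0.04 -0.08]
[424 167]
[235 168]
```

View pics/scene9.png

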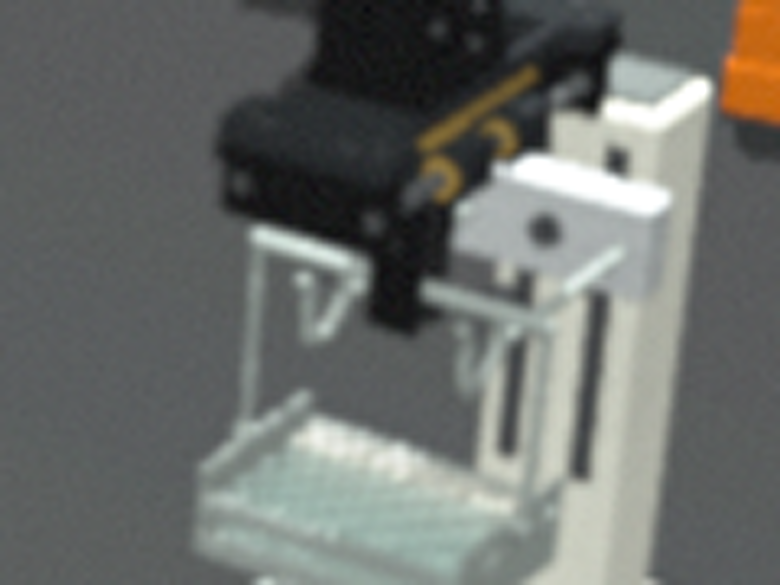

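View pics/side9.png

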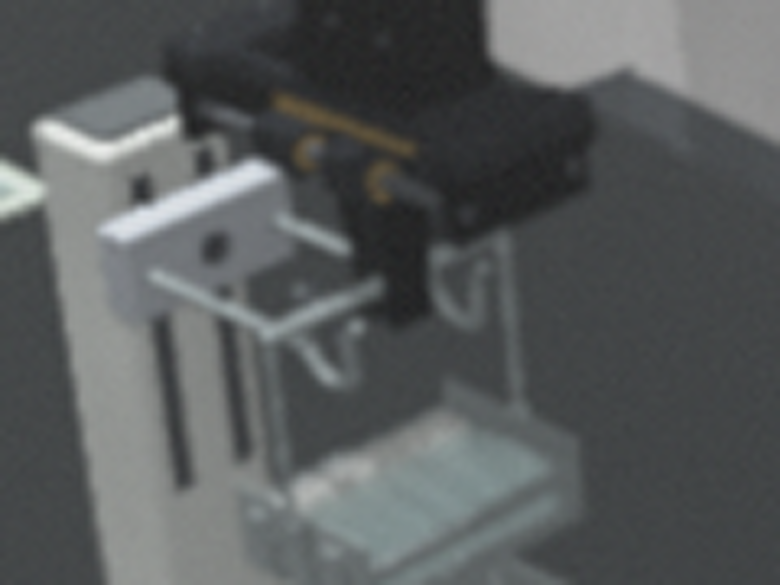

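{"method": "apply_moves", "body": {"increments": [{"grip": 255,"xyz": [0,0,2],"rotation": [0,0,0]},{"grip": 255,"xyz": [0,0,4],"rotation": [0,0,0]}]}}

```text
time: 11.2
ee_pos: [0.5129, 0.1677, 0.233]
eef_rot: [0.655, 0.756, 0.0, 0.001]
ft_force: [-1.0, -1.8, 6.9]
width: 0.0063
```

{"method": "apply_moves", "body": {"increments": [{"grip": 255,"xyz": [0,0,2],"rotation": [0,0,0]},{"grip": 255,"xyz": [0,0,3],"rotation": [0,0,0]}]}}

```text
time: 11.45
ee_pos: [0.5136, 0.1674, 0.2306]
eef_rot: [0.655, 0.756, 0.001, 0.001]
ft_force: [-1.4, -2.8, 6.7]
width: 0.0068
```

{"method": "apply_moves", "body": {"increments": [{"grip": 255,"xyz": [0,0,1.5],"rotation": [0,0,0]},{"grip": 255,"xyz": [0,0,3],"rotation": [0,0,0]}]}}

```text
time: 11.7
ee_pos: [0.5145, 0.167, 0.2284]
eef_rot: [0.655, 0.755, 0.002, 0.002]
ft_force: [0.2, -2.5, 7.8]
width: 0.0064
```

{"method": "apply_moves", "body": {"increments": [{"grip": 255,"xyz": [0,0,1.5],"rotation": [0,0,0]},{"grip": 255,"xyz": [0,0,3],"rotation": [0,0,0]}]}}

```text
time: 11.95
ee_pos: [0.5155, 0.1663, 0.2261]
eef_rot: [0.656, 0.755, 0.002, 0.003]
ft_force: [1.0, -3.9, 6.9]
width: 0.0068
```

```bash
python3 d.py 0.5133 0.1655 0.274 98.3; python3 - <<'E'
from h import *
for n in("scene","side"):
    c=cam(n); im=c["img"]
    p=proj(c,[[.513,.166,.24]])[0].astype(int); im=cv2.resize(im[p[1]-45:p[1]+45,p[0]-60:p[0]+60],None,fx=6.5,fy=6.5,interpolation=cv2.INTER_CUBIC); print(p)
    cv2.imwrite(f"pics/{n}10.png",im)
E
```

```text
t 11.95 pos [0.5155 0.1663 0.2261] w 0.0068 F [ 0.96 -3.85  6.86] q7 [-0.09  0.17 -0.34  1.68  0.06  1.3   1.27]
xyz mm [ -0.6  -1.9 -47.9] rot [ 0.42  0.11 -0.22]
[424 167]
[235 168]
```

View pics/scene10.png

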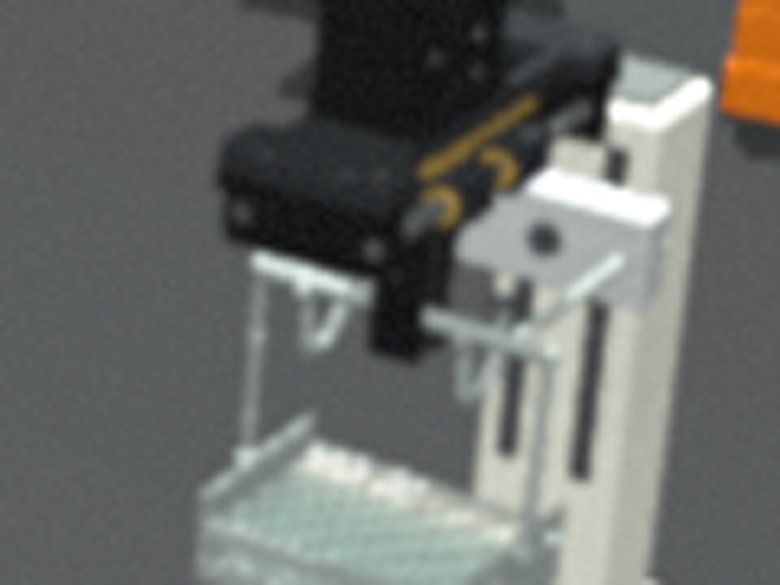

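View pics/side10.png

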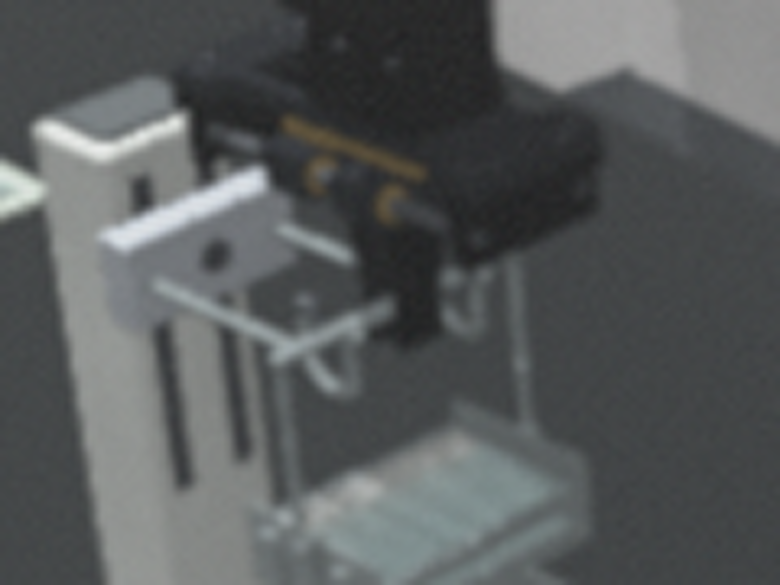

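{"method": "apply_moves", "body": {"increments": [{"grip": 255,"xyz": [0.5,-1,1.5],"rotation": [0.4,0,0]},{"grip": 255,"xyz": [1,-2,3],"rotation": [0.4,0,0]}]}}

```text
time: 12.3
ee_pos: [0.515, 0.1659, 0.2237]
eef_rot: [0.656, 0.755, 0.0, 0.002]
ft_force: [3.0, -5.3, 6.4]
width: 0.0065
```

{"method": "apply_moves", "body": {"increments": [{"grip": 255,"xyz": [0.5,-0.5,1.5],"rotation": [0.2,0,0]},{"grip": 255,"xyz": [0.5,-0.5,3],"rotation": [0.2,0,0]}]}}

```text
time: 12.55
ee_pos: [0.5155, 0.1651, 0.2212]
eef_rot: [0.657, 0.754, -0.001, 0.002]
ft_force: [0.5, -4.9, 5.9]
width: 0.0064
```

```bash
python3 d.py 0.5133 0.1655 0.274 98.3
```

```text
t 12.55 pos [0.5155 0.1651 0.2212] w 0.0064 F [ 0.54 -4.94  5.92] q7 [-0.09  0.17 -0.34  1.68  0.07  1.29  1.26]
xyz mm [  0.4  -2.  -52.8] rot [ 0.1   0.25 -0.4 ]
```

{"method": "apply_moves", "body": {"increments": [{"grip": 255,"xyz": [1,-0.5,1.5],"rotation": [0,0.2,-0.3]},{"grip": 255,"xyz": [1.5,-0.5,3],"rotation": [0,0.2,-0.3]},{"grip": 255,"xyz": [1.5,-0.5,4.5],"rotation": [0,0.2,-0.3]}]}}

```text
time: 12.92
ee_pos: [0.5151, 0.166, 0.2164]
eef_rot: [0.655, 0.756, 0.0, 0.001]
ft_force: [2.0, -2.8, 1.6]
width: 0.0067
```

{"method": "apply_moves", "body": {"increments": [{"grip": 255,"xyz": [1,0,1.5],"rotation": [0,0.2,0]},{"grip": 255,"xyz": [1,0,3],"rotation": [0,0.2,0]}]}}

```text
time: 13.18
ee_pos: [0.5151, 0.1667, 0.2134]
eef_rot: [0.655, 0.756, 0.001, 0.0]
ft_force: [0.9, -4.3, 2.7]
width: 0.0066
```

```bash
python3 d.py 0.5133 0.1655 0.274 98.3;  python3 - <<'E'
from h import *
for n in("scene","side"):
    c=cam(n); im=c["img"]
    p=proj(c,[[.513,.166,.23]])[0].astype(int); im=cv2.resize(im[p[1]-45:p[1]+45,p[0]-60:p[0]+60],None,fx=6.5,fy=6.5,interpolation=cv2.INTER_CUBIC); print(p)
    cv2.imwrite(f"pics/{n}11.png",im)
E
```

```text
t 13.18 pos [0.5151 0.1667 0.2134] w 0.0066 F [ 0.85 -4.34  2.73] q7 [-0.09  0.18 -0.34  1.7   0.06  1.28  1.27]
xyz mm [ -0.8  -1.8 -60.6] rot [ 0.13 -0.11 -0.15]
[424 171]
[236 171]
```

View pics/scene11.png

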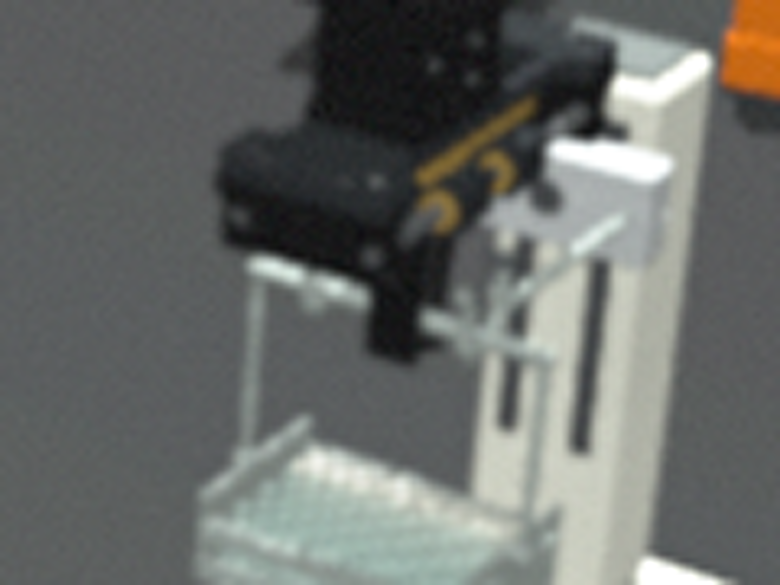

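View pics/side11.png

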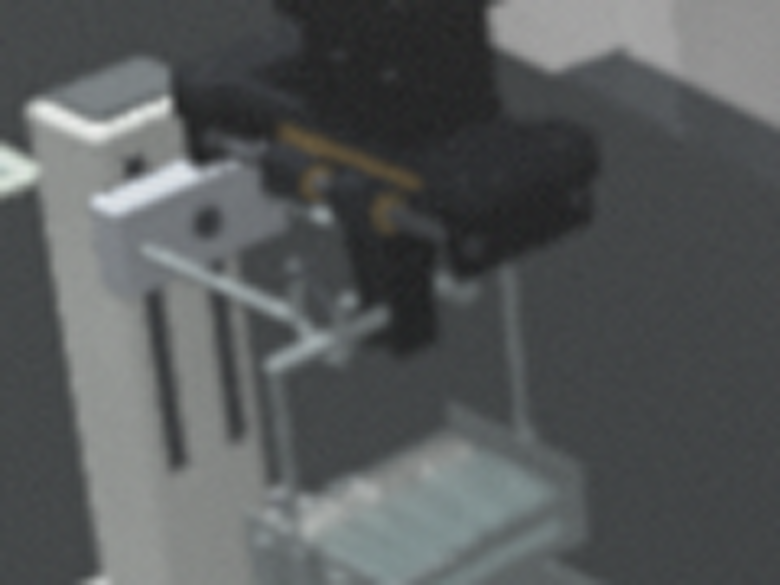

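{"method": "apply_moves", "body": {"increments": [{"grip": 255,"xyz": [0,0,1.5],"rotation": [0,0,0]},{"grip": 255,"xyz": [0,0,3],"rotation": [0,0,0]},{"grip": 255,"xyz": [0,0,4],"rotation": [0,0,0]}]}}

```text
time: 13.65
ee_pos: [0.5152, 0.1669, 0.2094]
eef_rot: [0.655, 0.756, 0.002, 0.0]
ft_force: [0.1, -5.1, 5.4]
width: 0.0065
```

{"method": "apply_moves", "body": {"increments": [{"grip": 255,"xyz": [0,0,1.5],"rotation": [0,0,0]},{"grip": 255,"xyz": [0,0,3],"rotation": [0,0,0]},{"grip": 255,"xyz": [0,0,3],"rotation": [0,0,0]}]}}

```text
time: 14.02
ee_pos: [0.5152, 0.1668, 0.2066]
eef_rot: [0.655, 0.756, 0.002, 0.0]
ft_force: [-1.0, -4.6, 6.1]
width: 0.0062
```

```bash
python3 d.py 0.5133 0.1655 0.274 98.3;  python3 - <<'E'
from h import *
for n in("scene","side"):
    c=cam(n); im=c["img"]
    p=proj(c,[[.513,.166,.23]])[0].astype(int); im=cv2.resize(im[p[1]-35:p[1]+35,p[0]-40:p[0]+40],None,fx=8,fy=8,interpolation=cv2.INTER_CUBIC); print(p)
    cv2.imwrite(f"pics/{n}12.png",im)
cv2.imwrite("pics/wrist12.png",cam("wrist")["img"])
E
```

```text
t 14.03 pos [0.5152 0.1668 0.2066] w 0.0062 F [-0.96 -4.64  6.06] q7 [-0.09  0.18 -0.34  1.7   0.06  1.26  1.27]
xyz mm [ -0.9  -1.9 -67.4] rot [ 0.15 -0.1  -0.14]
[424 171]
[236 171]
```

View pics/scene12.png

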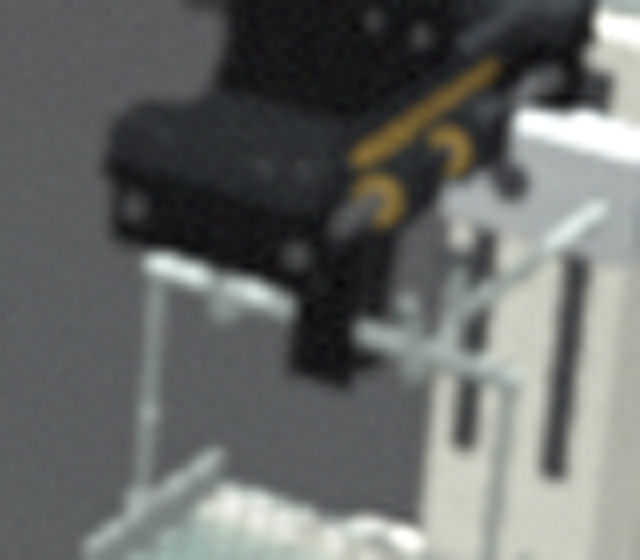

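View pics/side12.png

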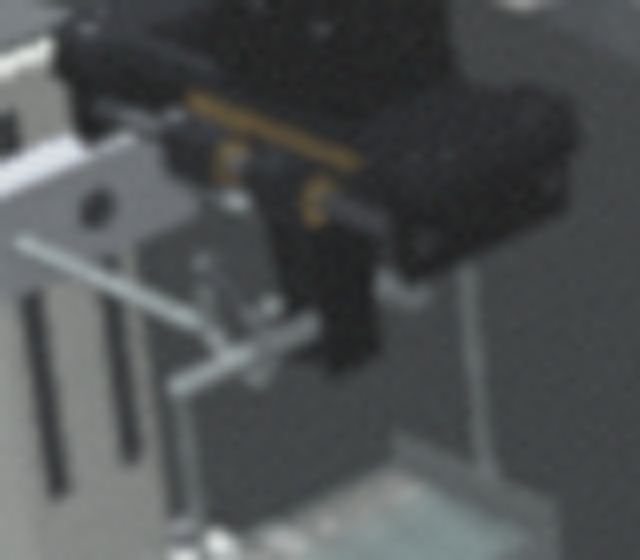

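View pics/wrist12.png

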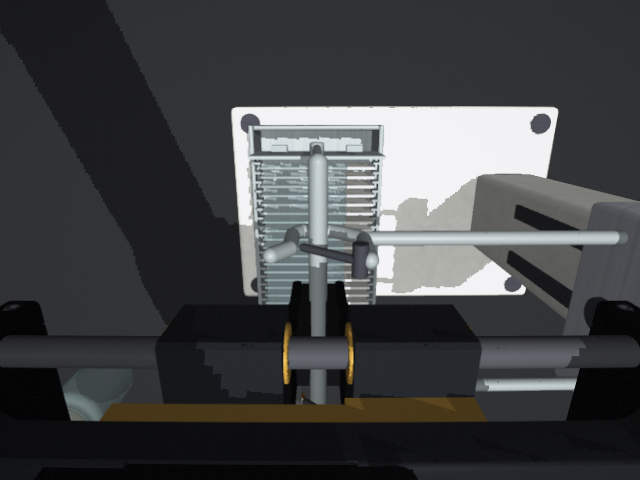

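{"method": "apply_moves", "body": {"increments": [{"grip": 255,"xyz": [-0.5,0,-2],"rotation": [0,0,0]},{"grip": 255,"xyz": [-1,0,-4],"rotation": [0,0,0]},{"grip": 255,"xyz": [-1,0,-6],"rotation": [0,0,0]},{"grip": 255,"xyz": [-1,0,-6],"rotation": [0,0,0]}]}}

```text
time: 14.68
ee_pos: [0.5152, 0.1665, 0.2128]
eef_rot: [0.655, 0.756, 0.002, -0.0]
ft_force: [-0.9, 0.6, 2.4]
width: 0.0067
```

{"method": "apply_moves", "body": {"increments": [{"grip": 255,"xyz": [-0.5,0,-1],"rotation": [0,0,0]},{"grip": 255,"xyz": [-0.5,0,-2],"rotation": [0,0,0]},{"grip": 255,"xyz": [-0.5,0,-2],"rotation": [0,0,0]}]}}

```text
time: 15.05
ee_pos: [0.5152, 0.1665, 0.2148]
eef_rot: [0.655, 0.756, 0.002, -0.0]
ft_force: [-0.5, 1.9, 2.0]
width: 0.0063
```

{"method": "apply_moves", "body": {"increments": [{"grip": 255,"xyz": [0.3,0,-1],"rotation": [0,0,0]},{"grip": 255,"xyz": [0.3,0,-2.5],"rotation": [0,0,0]},{"grip": 255,"xyz": [0.3,0,-2.5],"rotation": [0,0,0]}]}}

```text
time: 15.42
ee_pos: [0.5151, 0.1665, 0.2173]
eef_rot: [0.655, 0.756, 0.002, -0.0]
ft_force: [0.1, 0.6, 0.1]
width: 0.0064
```

```bash
python3 - <<'E'
from h import *
f=[]
for i in range(6):
    c=cam("wrist"); s=r.read_state(); f.append(s["ft_force"])
print(np.mean(f,0),np.std(f,0),s["ee_pos"],s["time"]); cv2.imwrite("pics/wrist13.png",c["img"][120:420,200:440])
E
```

```text
[ 0.69535564  0.29360268 -0.03807946] [0.57750774 0.36186795 0.64300815] [0.5150995  0.16656112 0.21727855] 15.725
```

View pics/wrist13.png

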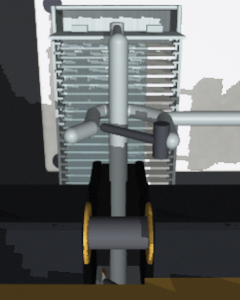

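{"method": "apply_moves", "body": {"increments": [{"grip": 255,"xyz": [0,0,0],"rotation": [0,0,0]},{"grip": 255,"xyz": [0,0,0],"rotation": [0,0,0]}], "squeeze": 15}}

```text
time: 15.98
ee_pos: [0.5151, 0.1667, 0.2173]
eef_rot: [0.655, 0.756, 0.002, -0.0]
ft_force: [-0.5, 1.6, 0.3]
width: 0.0074
```

{"method": "apply_moves", "body": {"increments": [{"grip": 255,"xyz": [0,0,0],"rotation": [0,0,0]},{"grip": 255,"xyz": [0,0,0],"rotation": [0,0,0]},{"grip": 255,"xyz": [0,0,0],"rotation": [0,0,0]}], "squeeze": 3}}

```text
time: 16.35
ee_pos: [0.5151, 0.1667, 0.2173]
eef_rot: [0.655, 0.756, 0.002, -0.0]
ft_force: [0.2, 0.3, 0.3]
width: 0.0076
```

```bash
python3 - <<'E'
from h import *
f=[]
for i in range(6):
    c=cam("scene"); s=r.read_state(); f.append(s["ft_force"])
print(np.mean(f,0),s["ee_pos"],s["width"],s["time"])
E
```

```text
[0.36638222 0.73699173 0.05412926] [0.51505818 0.16672859 0.21729525] 0.007758369577597771 16.65
```

Tool load is now about zero, so I'll open slowly.

{"method": "apply_moves", "body": {"increments": [{"grip": 228,"xyz": [0,0,0],"rotation": [0,0,0]},{"grip": 222,"xyz": [0,0,0],"rotation": [0,0,0]},{"grip": 212,"xyz": [0,0,0],"rotation": [0,0,0]},{"grip": 195,"xyz": [0,0,0],"rotation": [0,0,0]},{"grip": 180,"xyz": [0,0,0],"rotation": [0,0,0]}]}}

```text
time: 17.27
ee_pos: [0.515, 0.1667, 0.2173]
eef_rot: [0.655, 0.756, 0.002, -0.0]
ft_force: [0.5, -0.7, -0.0]
width: 0.0231
```

```bash
python3 d.py 0.5133 0.1655 0.274 98.3;  python3 - <<'E'
from h import *
for n in("scene","side"):
    c=cam(n); im=c["img"]
    p=proj(c,[[.513,.166,.21]])[0].astype(int); im=cv2.resize(im[p[1]-45:p[1]+45,p[0]-60:p[0]+60],None,fx=6.5,fy=6.5,interpolation=cv2.INTER_CUBIC)
    cv2.imwrite(f"pics/{n}14.png",im)
cv2.imwrite("pics/wrist14.png",cam("wrist")["img"])
E
```

```text
t 17.27 pos [0.515  0.1667 0.2173] w 0.0231 F [ 0.48 -0.75 -0.02] q7 [-0.09  0.17 -0.34  1.69  0.06  1.28  1.27]
xyz mm [ -0.8  -1.7 -56.8] rot [ 0.15 -0.17 -0.08]
```

View pics/side14.png

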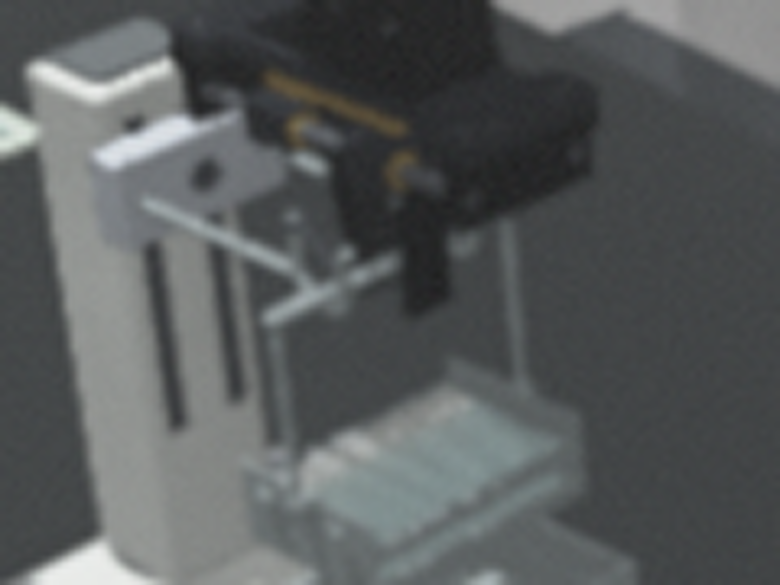

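View pics/wrist14.png

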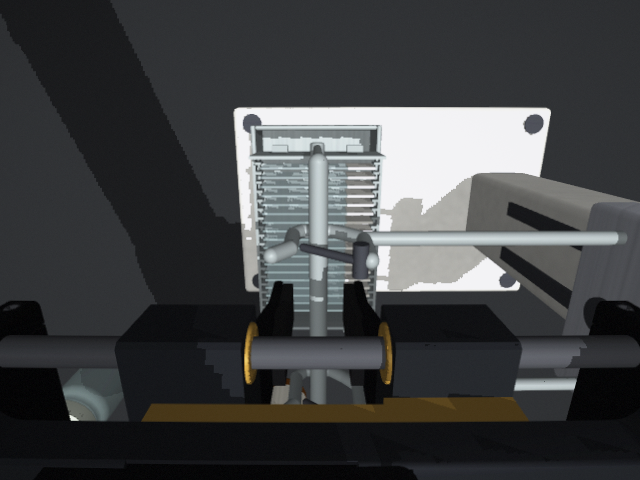

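{"method": "apply_moves", "body": {"increments": [{"grip": 170,"xyz": [0,0,-8],"rotation": [0,0,0]},{"grip": 170,"xyz": [0,0,-20],"rotation": [0,0,0]},{"grip": 170,"xyz": [0,0,-40],"rotation": [0,0,0]},{"grip": 170,"xyz": [0,0,-70],"rotation": [0,0,0]},{"grip": 170,"xyz": [0,0,-100],"rotation": [0,0,0]}]}}

```text
time: 18.05
ee_pos: [0.5148, 0.1664, 0.3192]
eef_rot: [0.655, 0.756, 0.002, -0.0]
ft_force: [-0.0, 0.1, -1.9]
width: 0.029
```

{"method": "apply_moves", "body": {"increments": [{"grip": 170,"xyz": [-20,0,-20],"rotation": [0,0,0]},{"grip": 170,"xyz": [-60,0,-20],"rotation": [0,0,0]},{"grip": 170,"xyz": [-110,0,-20],"rotation": [0,0,0]},{"grip": 170,"xyz": [-130,0,-20],"rotation": [0,0,0]},{"grip": 170,"xyz": [-130,0,-20],"rotation": [0,0,0]}]}}

```text
time: 18.68
ee_pos: [0.5336, 0.0361, 0.3396]
eef_rot: [0.656, 0.755, 0.003, 0.0]
ft_force: [0.0, 0.3, 0.8]
width: 0.029
```

```bash
python3 - <<'E'
from h import *
s=r.read_state(); print(s["time"],s["ee_pos"],s["ft_force"],abs(s["joint_vel"]).max())
for n in("scene","side"):
    c=cam(n); im=c["img"]
    p=proj(c,[[.513,.166,.2]])[0].astype(int); im=cv2.resize(im[p[1]-45:p[1]+45,p[0]-60:p[0]+60],None,fx=6.5,fy=6.5,interpolation=cv2.INTER_CUBIC)
    cv2.imwrite(f"pics/{n}15.png",im)
cv2.imwrite("pics/wrist15.png",cam("wrist")["img"])
E
```

```text
18.675 [0.5335765  0.03608949 0.33962121] [0.02379465 0.34188049 0.83641529] 0.04521783954542435
```

View pics/side15.png

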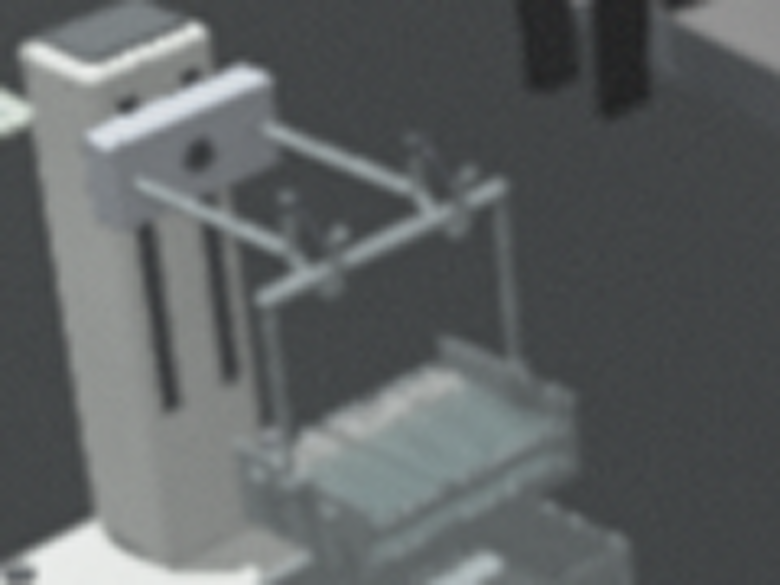

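View pics/scene15.png

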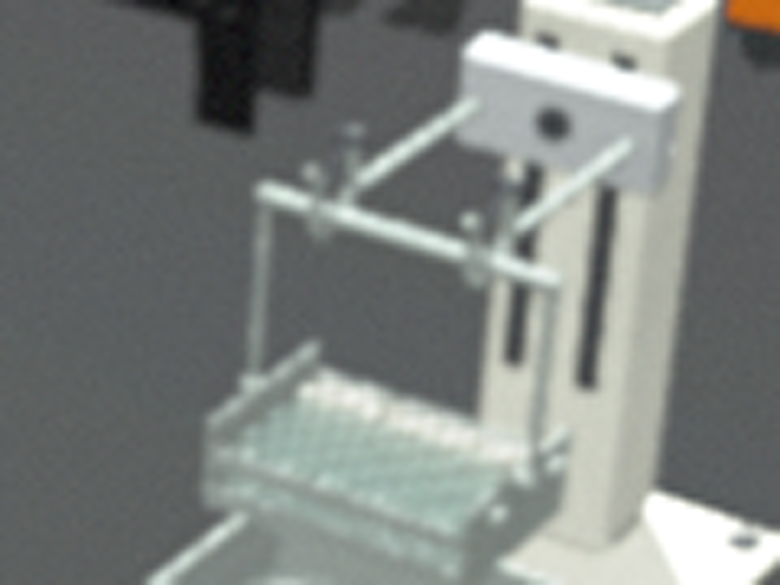

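View pics/wrist15.png

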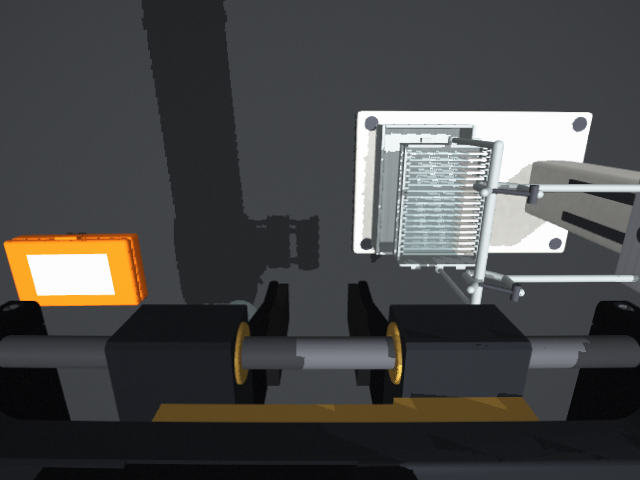

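```bash
python3 - <<'E'
from h import *
s=r.read_state(); print(s["time"],s["ft_force"],abs(s["joint_vel"]).max()); print(r.close_job())
E
```

```text
18.825 [ 0.59783317 -1.06204078 -0.27182794] 0.0064445497360945325
the job is handed in; nothing more can be done
None
```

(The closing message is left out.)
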